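Charge the polishing tub at a jeweller's bench

TASK

First push the grey tub square and flush into the wooden corner stop so that it cannot skate about. Then pick up the steel beaker and pour all six polishing balls from it into the tub, and stand the empty beaker upright on the bench beside the tub, with the tub still fully home in its corner. Leave the other things on the bench where they are.

Things in the scene. Friction and masses are not known exactly. Their poses are not given: they have to be found in the camera images.
- stop: L-shaped wooden corner stop, fixed to the bench: two bars 22 mm wide, 32 mm high, at a right angle. Origin on the bench at the inner corner, z up. The back bar's inner face is the plane x=0 (bar beyond it, at y from -180 to 22 mm); the side bar's inner face is y=0 (bar beyond it, at x from -180 to 0). Home, the tub's centre is at (-60,-75) mm here, its axes parallel to the stop's.
- tub: open-topped grey plastic tub, 120 mm (its x) by 150 mm (its y), 50 mm high, 6 mm walls, 0.28 to 0.46 kg, loose on the bench; a few newtons slide it, up to 15 N square it against a bar. Origin at the centre of its underside, z up. At the start it is 3 to 7 cm short of home along the stop's x and 4 to 11 cm along its y, and turned up to 0.35 rad from the stop's axes.
- beaker: plain round steel beaker, open at the top, no handle, 95 mm high, tapering from 68 mm across at the rim to 60 mm at the foot (65 mm across at 60 mm height), 3 mm wall, about 0.16 kg, standing upright; the six balls lie loose in its lowest 45 mm, and roll out freely once it is tipped about 2 rad; a 30 N grip holds it. Origin at the centre of its underside, z along its axis to the mouth.
- beaker_rim (a point): centre of the beaker's mouth, 95 mm above its foot along its axis.
- jar: bystander: closed amber glass jar with steel lid, 60 mm across, 75 mm high; it and the beaker may stand either way round, one nearer the robot, one farther. Origin at the centre of its underside.
- hammer: bystander: hammer, 220 mm long, lying behind the work. Origin on the bench near its middle, x along the handle.
- brush: bystander: bench brush, 170 mm long, lying to the left, close to the robot. Origin on the bench near its middle, x along the handle.
- caliper: bystander: steel caliper, 190 mm long, 12 mm high, lying flat to the left. Origin under its middle, x along the beam.
- handpiece: bystander: black rotary handpiece, 150 mm long, 42 mm high, on a wooden rest, to the right. Origin on the bench under the handpiece's middle part (it reaches 85 mm back and 65 mm forward along x).
- clamp: bystander: wooden ring clamp, 100 x 31 x 27 mm, lying to the right, close to the robot. Origin under its middle, x along its length.
- ball0: white ceramic polishing ball, 18 mm across, 12 g, one of six alike, in the beaker at the start; smooth, rolls and slides easily. Origin at its centre.
- ball1: white ceramic polishing ball, 18 mm across, 12 g, one of six alike, in the beaker at the start; smooth, rolls and slides easily. Origin at its centre.
- ball2: white ceramic polishing ball, 18 mm across, 12 g, one of six alike, in the beaker at the start; smooth, rolls and slides easily. Origin at its centre.
- ball3: white ceramic polishing ball, 18 mm across, 12 g, one of six alike, in the beaker at the start; smooth, rolls and slides easily. Origin at its centre.
- ball4: white ceramic polishing ball, 18 mm across, 12 g, one of six alike, in the beaker at the start; smooth, rolls and slides easily. Origin at its centre.
- ball5: white ceramic polishing ball, 18 mm across, 12 g, one of six alike, in the beaker at the start; smooth, rolls and slides easily. Origin at its centre.
Mind the look-alikes: they are no part of the job. Of the things like the tub, leave any that is red; of the rest the smaller one is meant.

How it is judged:
By the outcome, as a careful person would: the job done as asked, in the order asked, and still so for the second after the job is handed in, with the robot touching nothing.
It also fails if it takes over 72 s, if anything falls off the work surface, if the arm or the gripper's body presses on something with over 40 N, if the wrist force passes 120 N, or if a joint passes its speed limit or range.

ROBOT

A 6-joint arm with a two-finger parallel gripper is mounted at the origin on the work surface. World frame = base frame: x ahead of the robot, y to its left, z up, the work surface at z = 0. Lengths are in mm, angles in rad, forces in N, time in s.
With the tool pointing down it reaches from about 375 to 825 mm from the base axis. Payload 5.5 kg.
Tool frame: the origin (TCP) lies midway between the tips of the shut fingers; the grasp point (between the pads) lies 19 mm behind it; z points along the fingers, y is the line along which they close (so a half turn about z gives the same grasp; the last joint's range is limited). The gripper opens to 85 mm and grips with 20 to 120 N. Pads are 22 mm wide; open, the fingers measure 114 mm over their backs; the gripper's body (76 mm by 85 mm) begins 54 mm behind the grasp point. The pads swing forward as they close: fully open they stand 13 mm farther back than shut.
Start: joints at [-1.253, 0.314, -0.047, 1.21, 0, 1.571], TCP at [187.483, -569.952, 231.299] pointing down, gripper open.
Joint ranges: [-2.67, 2.67], [-0.69, 1.73], [-1.03, 1.25], [-2.08, 2.16], [-1.42, 1.45], [-3.14, 3.14]. Speed limits (rad/s): [2.39, 2.39, 3.01, 3.14, 3.14, 3.14].

INTERFACE

Orientations are given as [roll, pitch, yaw] about the fixed x, y, z axes, in that order (R = Rz(yaw) Ry(pitch) Rx(roll)).
In Python, from plant import robot gives the robot as it stands. The module is installed in compiled form; this text tells all that it offers.
- The arm moves only by the tool send_rows, never from a script. Its argument "series" is a list of rows, each a list of 3 entries, a list of its own where there are three numbers: the shift along the tool's x, y, z in units of 200 mm (1.0 is 200 mm), then the turn, a rotation vector about the tool's x, y, z in units of pi rad (1.0 is pi rad), then the opening, from -1 (shut) to 1 (fully open). In form: [[[tx, ty, tz], [ax, ay, az], gripper], ...]. A call has exactly 10 rows; each row shifts and turns the commanded pose from where the row before left it, along the tool's axes as they then stand; what a row does not reach is not made up. A row lasts 1/12 s, in which the tool goes at most 41.7 mm and 7.16 degrees, less where a joint would pass 70% of its speed; a pose out of reach is approached as far as the arm can. A call with a number of a shift or a turn outside -1 to 1 is refused whole. A call with a gripper value outside its range is refused whole. The fingers move at their own pace and stop on an object; "grip_force" is the grip in N (left out, the last holds). Time passes only in rows, so rows that do not move let the fingers close, or fill a call up. It gives the time, the measured TCP pose, the force, the opening and the grip force at its end, in the units of the state.
- robot.read_state(): the state, without advancing time (a new reading comes with each control period).
- robot.camera(name): name is "side" or "top" or "wrist"; returns a dict with "frame" (400x640x3 uint8, red, green, blue), "range_z" (400x640 float32, mm along the optical axis (not along the pixel's ray), 0 where there is no reading), "mtx" (3x3 intrinsics, pixels), "origin" and "orientation" of the camera in the world; the wrist camera has in their place "hand_eye" (4x4, takes a point from camera to tool coordinates, whose origin is the TCP and whose axes are the flange's). Camera axes: x right, y down, z forward; pixel columns grow to the right and rows downward; lengths in mm; the calibration is good to about 2 mm. A picture is of the moment at which its call begins: read the wrist's pose just before it.
- robot.sign_off(): hands the job in; it is judged then, once.
Trained networks look in the newest picture that a camera, given by its name, has taken for a name from the list of things; names that differ only in an ending like _2 or _b are one class to them, and where a whole thing is asked for, a point or a joint stands for the part that bears it (a point fixed in the world has none). Each returns a list of dicts, best first, with "conf" (0 to 1); they miss things now and then, are a little off and sometimes report something else, mostly with a low value. They report only what shows in the picture. A call takes as long as a camera call. They do not tell look-alikes from the thing itself.
- robot.spot_in(camera, name): "location" ([x, y, z] in mm, in the coordinates of the camera as it stood for that picture, good to about 4 mm: the middle of the surface that is visible of it).
- robot.trace(camera, name): "mask" (400x640 bool, what is visible of it).
- robot.place_of(camera, name): "location" ([x, y, z] in mm, in the coordinates of the camera as it stood for that picture, good to about 4 mm: a listed point, or the origin of a listed thing).
The state is a dict: "time": time; "qpos": joint angles; "joint_vel": joint speeds; "tau": joint torques, N m; "tool_pos": TCP position; "tool_rot": TCP orientation; "wrist_force": force on the tool from outside, world axes, zero at the start; "wrist_torque": the same for the moment, N m; "opening": finger opening in mm; "grasp_force": force on a finger pad.
Only numpy, scipy, OpenCV 4.12 (cv2) and the standard library are available. Lean on these libraries where they do the work, as an engineer would, in place of code of your own. Each camera call takes 0.05 s, during which the arm holds its last target. There are 200 camera calls.

## Working session

There is one attempt and no reset: what is moved stays moved. The work goes in short steps, Python scripts to look and compute and a tool call to move; the robot and the scene stay as the last step left them, time stands still between calls to the robot, and variables do not carry over. Pictures are saved under pics/ and viewed, at most 10 in all, crops included, and the job is handed in when it is done.

Besides the shell and the picture viewer there is one more tool, called after "Emit:" as a command line: name --argument value ..., lists and objects as JSON in quotes. send_rows: Moves the arm, as the interface text tells. Its arguments: {"type":"object","properties":{"series":{"type":"array"},"grip_force":{"type":"number"}},"required":["series"]}

```bash
mkdir -p pics; cat > h.py <<'E'
import numpy as np, cv2
from scipy.spatial.transform import Rotation as Ro
from plant import robot
def ext(c):
    o=np.array(c["orientation"],float)
    R=o if o.shape==(3,3) else Ro.from_euler('xyz',o).as_matrix()
    return R,np.array(c["origin"],float)
def cloud(c):
    R,t=ext(c);K=np.array(c["mtx"]);z=c["range_z"].astype(float)
    v,u=np.mgrid[:400,:640]
    P=np.stack([(u-K[0,2])/K[0,0]*z,(v-K[1,2])/K[1,1]*z,z],-1)@R.T+t
    P[z==0]=np.nan
    return P
def save(c,n,box=None,s=1):
    f=c["frame"]
    if box: f=f[box[1]:box[3],box[0]:box[2]]
    cv2.imwrite("pics/"+n,cv2.resize(f[:,:,::-1],None,fx=s,fy=s,interpolation=cv2.INTER_CUBIC))
def px(c,p):
    R,t=ext(c);K=np.array(c["mtx"]);q=K@(R.T@(np.array(p)-t));return q[:2]/q[2]
E
python3 - <<'E'
from h import *
for n in("top","side"):
    c=robot.camera(n);save(c,n+"1.png");R,t=ext(c);print(n,c["orientation"],t,c["mtx"])
    np.save(n+"1.npy",cloud(c))
    for k in"stop tub beaker beaker_rim jar hammer brush caliper handpiece clamp".split():
        print(k,[(round(d["conf"],2),(R@d["location"]+t).round(),px(c,R@d["location"]+t).round()) for d in robot.place_of(n,k)])
print(robot.read_state())
E
```

```text
top [-3.0654366   0.019684   -1.55332364] [ 383.79875168  -38.39319066 1180.75584723] [[415.69214663   0.         325.38671973]
 [  0.         415.69214663 199.76681313]
 [  0.           0.           1.        ]]
stop [(0.76, array([672., 258.,   0.]), array([233., 130.]))]
tub [(0.91, array([ 225., -295.,   -4.]), array([424., 290.])), (0.65, array([585.,  99.,   2.]), array([287., 160.])), (0.59, array([198., 335.,  -1.]), array([200., 295.]))]
beaker [(0.65, array([ 621., -298.,   -2.]), array([426., 150.])), (0.48, array([381., 234.,  -6.]), array([238., 231.]))]
beaker_rim [(0.65, array([ 622., -301.,   97.]), array([435., 142.]))]
jar [(0.67, array([383., 234.,  -3.]), array([238., 230.])), (0.65, array([ 447., -223.,   -1.]), array([399., 210.]))]
hammer [(0.66, array([ 772., -143.,   -4.]), array([372.,  98.]))]
brush [(0.72, array([386., 233.,  -7.]), array([239., 229.]))]
caliper [(0.82, array([474., 426.,  -2.]), array([173., 197.]))]
handpiece [(0.79, array([ 569., -486.,   -1.]), array([492., 169.]))]
clamp [(0.68, array([584., 101.,   1.]), array([286., 161.])), (0.61, 
[... 1143 characters left out ...]
]))]
clamp []
{'time': 1.1, 'qpos': array([-1.25299105e+00,  3.13497591e-01, -4.71210493e-02,  1.21019204e+00,
       -1.00809291e-05,  1.57077734e+00]), 'joint_vel': array([ 0.0002245 , -0.00153794, -0.00076264,  0.00055773, -0.00028768,
        0.00041097]), 'tau': array([-9.64354113e-04, -5.39475024e+01,  3.40053177e+01,  1.71297255e-03,
       -7.64147921e-05, -1.21045096e-05]), 'tool_pos': array([ 187.48256347, -569.9437017 ,  231.29169466]), 'tool_rot': array([-3.14157830e+00,  1.00806566e-05,  3.17824270e-01]), 'wrist_force': array([-0.5618413 , -0.24193433, -0.19553143]), 'wrist_torque': array([-0.00904421,  0.01173979,  0.02474883]), 'grasp_force': 0.0, 'opening': 85.25587474754009}
```

View top.

View pics/top1.png

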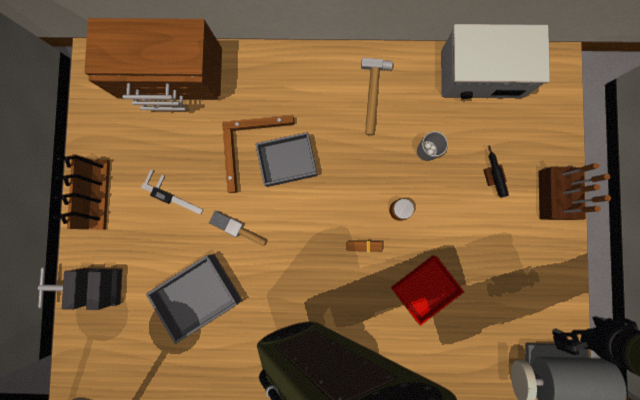

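View pics/side1.png

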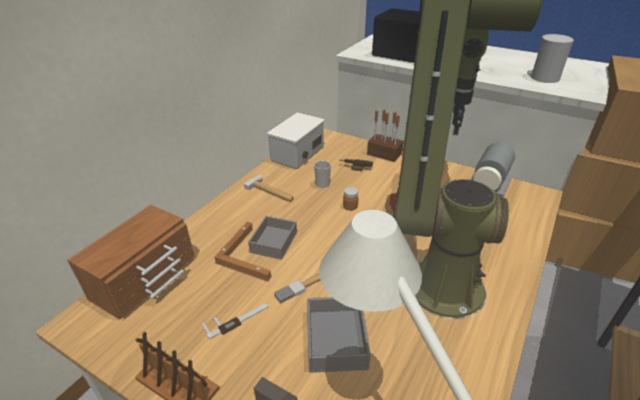

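The top picture shows three tub-like things: a small grey one at (287,160) beside the stop, a bigger grey one at (195,297), and a red one at (428,290). The description points to the one at (287,160). The beaker with balls is at (433,146) and the jar at (402,209); the stop's corner is at (230,127).

```bash
cat > meas.py <<'E'
from h import *
def rect(P,zl,zh,box):
    m=(P[...,2]>zl)&(P[...,2]<zh)&(P[...,0]>box[0])&(P[...,0]<box[1])&(P[...,1]>box[2])&(P[...,1]<box[3])
    return P[m]
def measure(n,P):
    s=rect(P,24,40,(500,720,150,300)); s=np.vstack([s])
    t=rect(P,43,58,(480,720,0,260))
    print(n,"tub",len(t),cv2.minAreaRect(t[:,:2].astype(np.float32)),"z",np.median(t[:,2]))
    r=cv2.minAreaRect(t[:,:2].astype(np.float32));print(cv2.boxPoints(r).round(1).tolist())
E
python3 - <<'E'
from meas import *
c=robot.camera("top");P=cloud(c);save(c,"crop.png",(200,90,460,270),3)
measure("top",P)
Q=np.load("side1.npy");measure("side",Q)
for n,A in(("top",P),("side",Q)):
    # stop top points: bars; fit by regions
    m=rect(A,26,38,(480,720,60,300)); t=rect(A,43,58,(480,720,0,260))
    # drop points inside the tub hull
    h=cv2.convexHull(t[:,:2].astype(np.float32))
    k=np.array([cv2.pointPolygonTest(h,tuple(map(float,p[:2])),True)<-8 for p in m]);m=m[k]
    print(n,len(m),m.min(0),m.max(0),cv2.boxPoints(cv2.minAreaRect(m[:,:2].astype(np.float32))).tolist())
    np.save("stop_%s.npy"%n,m)
    b=rect(A,85,103,(560,680,-360,-240));print("beaker rim",len(b),b.min(0),b.max(0),cv2.minEnclosingCircle(b[:,:2].astype(np.float32)))
    b=rect(A,65,83,(390,500,-280,-170));print("jar",len(b),cv2.minEnclosingCircle(b[:,:2].astype(np.float32)))
E
```

```text
top tub 414 ((584.0960083007812, 97.46302032470703), (120.5523910522461, 150.0997314453125), 13.29318618774414) z 47.88770875558407
[[508.20001220703125, 156.60000610351562], [542.7000122070312, 10.600000381469727], [660.0, 38.29999923706055], [625.5, 184.39999389648438]]
side tub 280 ((583.22802734375, 97.6202392578125), (122.41061401367188, 157.05027770996094), 13.757524490356445) z 47.3737477946691
[[505.1000061035156, 159.3000030517578], [542.5, 6.800000190734863], [661.4000244140625, 35.900001525878906], [624.0, 188.39999389648438]]
top 1011 [491.48405748  81.12909734  26.00265429] [710.46240109 281.82517683  36.41693626] [[489.47265625, 261.1579284667969], [511.9608154296875, 60.311981201171875], [712.9368896484375, 82.81466674804688], [690.44873046875, 283.6606140136719]]
beaker rim 134 [ 587.28260539 -334.12437623   85.32477197] [ 654.09998158 -268.0151173    97.80430889] ((620.4869384765625, -301.2550048828125), 34.10342025756836)
jar 314 ((448.5771789550781, -223.3766326904297), 26.41111183166504)
side 584 [489.93746323  80.27224828  26.02946942] [709.84820638 283.71810308  37.05903276] [[488.1891784667969, 262.50958251953125], [512.37548828125, 58.67679977416992], [715.0029296875, 82.72003173828125], [690.816650390625, 286.5528259277344]]
beaker rim 77 [ 586.68535963 -336.9038499    85.1583614 ] [ 654.50211075 -266.59187152   98.82759937] ((621.141357421875, -301.4423828125), 37.47361755371094)
jar 113 ((446.86181640625, -223.34039306640625), 27.990148544311523)
```

View pics/crop.png

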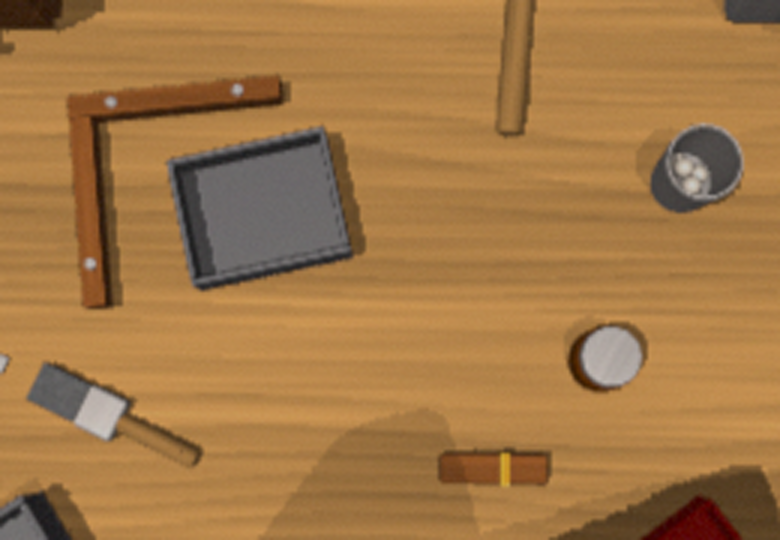

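The crop shows the chosen small grey tub, at crop (260,207), with the stop's corner to its upper left at (95,115). In the stop frame the tub is about 45 mm short in x, 76 mm short in y and turned 0.12 rad. I'll push +y first, then +x, using open fingers held parallel to the bars.

Emit:
send_rows --series '[[[0.14,-0.1,0],[0,0,0],1],[[0.14,-0.1,0],[0,0,0],1],[[0.14,-0.1,0],[0,0,0],1],[[0.14,-0.1,0],[0,0,0],1],[[0.14,-0.1,0],[0,0,0],1],[[0.14,-0.1,0],[0,0,0],1],[[0.14,-0.1,0],[0,0,0],1],[[0.14,-0.1,0],[0,0,0],1],[[0.14,-0.1,0],[0,0,0],1],[[0.14,-0.1,0],[0,0,0],1]]' --grip_force 30

```text
time: 1.98
tool_pos: [391.7, -291.0, 231.5]
tool_rot: [3.141, -0.0, 0.318]
wrist_force: [1.0, 0.1, 0.2]
opening: 85.5
grasp_force: 0.0
```

Emit:
send_rows --series '[[[0.14,-0.1,0],[0,0,0],0.6],[[0.14,-0.1,0],[0,0,0],0.6],[[0.14,-0.1,0],[0,0,0],0.6],[[0.14,-0.1,0],[0,0,0],0.6],[[0.14,-0.1,0],[0,0,0],0.6],[[0.14,-0.1,0],[0,0,0],0.6],[[0.14,-0.1,0],[0,0,0],0.6],[[0.14,-0.1,0],[0,0,0],0.6],[[0.14,-0.1,0],[0,0,0],0.6],[[0.14,-0.1,0],[0,0,0],0.6]]'

```text
time: 2.82
tool_pos: [595.3, -13.4, 231.4]
tool_rot: [3.141, -0.0, 0.318]
wrist_force: [0.1, -0.8, 0.2]
opening: 68.3
grasp_force: 0.0
```

Emit:
send_rows --series '[[[0,0,0],[0,0,-0.0395],0.6],[[0,0,0],[0,0,-0.0395],0.6],[[0,0,0],[0,0,-0.0395],0.6],[[0,0,0],[0,0,-0.0395],0.6],[[0,0,0],[0,0,-0.0395],0.6],[[0,0,0],[0,0,-0.0395],0.6],[[0,0,0],[0,0,-0.0395],0.6],[[0,0,0],[0,0,-0.0395],0.6],[[0,0,0],[0,0,-0.0395],0.6],[[0,0,0],[0,0,-0.0395],0.6]]'

```text
time: 3.65
tool_pos: [594.5, -15.0, 231.3]
tool_rot: [3.142, 0.0, 1.565]
wrist_force: [-0.0, 0.7, 0.1]
opening: 68.3
grasp_force: 0.0
```

Emit:
send_rows --series '[[[0,0,0],[0,0,-0.0376],0.6],[[0,0,0.137],[0,0,0],0.6],[[0,0,0.137],[0,0,0],0.6],[[0,0,0.137],[0,0,0],0.6],[[0,0,0.137],[0,0,0],0.6],[[0,0,0.137],[0,0,0],0.6],[[0,0,0.137],[0,0,0],0.6],[[0,0,0.137],[0,0,0],0.6],[[0,0,0.137],[0,0,0],0.6],[[0,0,0],[0,0,0],0.6]]'

```text
time: 4.48
tool_pos: [590.1, -14.9, 6.9]
tool_rot: [-3.133, -0.001, 1.677]
wrist_force: [-1.9, 0.4, -0.9]
opening: 68.3
grasp_force: 0.0
```

Emit:
send_rows --series '[[[0.05,0,0],[0,0,0],0.6],[[0.05,0,0],[0,0,0],0.6],[[0.05,0,0],[0,0,0],0.6],[[0.05,0,0],[0,0,0],0.6],[[0.05,0,0],[0,0,0],0.6],[[0.05,0,0],[0,0,0],0.6],[[0.05,0,0],[0,0,0],0.6],[[0.04,0,0],[0,0,0],0.6],[[0.04,0,0],[0,0,0],0.6],[[0.02,0,0],[0,0,0],0.6]]'

```text
time: 5.32
tool_pos: [584.9, 75.7, 12.2]
tool_rot: [3.141, -0.0, 1.678]
wrist_force: [0.7, -3.0, 2.0]
opening: 68.1
grasp_force: 1.3
```

Emit:
send_rows --series '[[[0.01,0,0],[0,0,0],0.6],[[0.01,0,0],[0,0,0],0.6],[[0.01,0,0],[0,0,0],0.6],[[0.005,0,0],[0,0,0],0.6],[[0.005,0,0],[0,0,0],0.6],[[0.005,0,0],[0,0,0],0.6],[[0,0,0],[0,0,0],0.6],[[0,0,0],[0,0,0],0.6],[[0,0,0],[0,0,0],0.6],[[0,0,0],[0,0,0],0.6]]'

```text
time: 6.15
tool_pos: [583.9, 83.5, 12.0]
tool_rot: [-3.141, -0.0, 1.677]
wrist_force: [1.0, -1.2, 0.8]
opening: 68.3
grasp_force: 0.8
```

```bash
cat >> meas.py <<'E'
O=np.array([671,259.3]);A=0.112
Rs=np.array([[np.cos(A),-np.sin(A)],[np.sin(A),np.cos(A)]])
def S(p): return (np.array(p)[...,:2]-O)@Rs
def tubpose(n="top",pic=None):
    c=robot.camera(n);P=cloud(c)
    if pic: save(c,pic,(200,80,400,230),3)
    k=robot.trace(n,"tub")
    best=[m["mask"] for m in k if np.hypot(*(np.nanmedian(P[m["mask"]],0)[:2]-[600,140]))<120]
    if not best: print("no tub");return
    q=P[best[0]];q=q[(q[:,2]>42)&(q[:,2]<60)]
    h=cv2.minAreaRect(S(q).astype(np.float32));print(n,"tub stop-frame",np.round(h[0],1),np.round(h[1],1),round(h[2],2))
    return h
E
python3 -c "
from meas import *
tubpose();tubpose('side')
s=robot.read_state();print(s['wrist_force'],S(s['tool_pos']))"
```

```text
no tub
side tub stop-frame [-96.9 -79.5] [157.1 124.2] 88.72
[ 0.24442621 -1.32402443 -0.46983113] [-106.18516835 -165.00497742]
```

Emit:
send_rows --series '[[[0.005,0,0],[0,0,0],0.6],[[0.005,0,0],[0,0,0],0.6],[[0.005,0,0],[0,0,0],0.6],[[0,0,0],[0,0,0],0.6],[[0,0,0],[0,0,0],0.6],[[0,0,0],[0,0,0],0.6],[[0,0,0],[0,0,0],0.6],[[0,0,0],[0,0,0],0.6],[[0,0,0],[0,0,0],0.6],[[0,0,0],[0,0,0],0.6]]'

```text
time: 7.18
tool_pos: [583.7, 86.5, 12.1]
tool_rot: [3.142, -0.0, 1.677]
wrist_force: [-0.1, -0.5, -0.6]
opening: 68.2
grasp_force: 0.0
```

Emit:
send_rows --series '[[[0.005,0,0],[0,0,0],0.6],[[0,0,0],[0,0,0],0.6],[[0,0,0],[0,0,0],0.6],[[0,0,0],[0,0,0],0.6],[[0,0,0],[0,0,0],0.6],[[0,0,0],[0,0,0],0.6],[[0,0,0],[0,0,0],0.6],[[0,0,0],[0,0,0],0.6],[[0,0,0],[0,0,0],0.6],[[0,0,0],[0,0,0],0.6]]'

```text
time: 8.02
tool_pos: [583.6, 87.1, 12.1]
tool_rot: [3.142, 0.001, 1.677]
wrist_force: [-0.2, -5.0, 0.1]
opening: 68.3
grasp_force: 2.5
```

Emit:
send_rows --series '[[[0.005,0,0],[0,0,0],0.6],[[0,0,0],[0,0,0],0.6],[[0,0,0],[0,0,0],0.6],[[0,0,0],[0,0,0],0.6],[[0,0,0],[0,0,0],0.6],[[0,0,0],[0,0,0],0.6],[[0,0,0],[0,0,0],0.6],[[0,0,0],[0,0,0],0.6],[[0,0,0],[0,0,0],0.6],[[0,0,0],[0,0,0],0.6]]'

```text
time: 8.85
tool_pos: [583.7, 87.1, 12.2]
tool_rot: [3.141, 0.003, 1.677]
wrist_force: [1.9, -7.7, 0.5]
opening: 68.5
grasp_force: 4.2
```

```bash
python3 -c "
from meas import *
tubpose('side')
s=robot.read_state();print(s['wrist_force'],S(s['tool_pos']))"
```

```text
side tub stop-frame [-96.3 -74.6] [153.8 124.3] 89.85
[ 0.96867182 -8.88990594  1.40736111] [-105.97835258 -161.35440208]
```

Emit:
send_rows --series '[[[-0.05,0,0],[0,0,0],0.6],[[-0.05,0,0],[0,0,0],0.6],[[0,0,-0.18],[0,0,0],0.6],[[0,0,-0.18],[0,0,0],0.6],[[0,0,-0.18],[0,0,0],0.6],[[0,0,0],[0,0,0.0384],0.6],[[0,0,0],[0,0,0.0384],0.6],[[0,0,0],[0,0,0.0384],0.6],[[0,0,0],[0,0,0.0384],0.6],[[0,0,0],[0,0,0.0384],0.6]]'

```text
time: 9.78
tool_pos: [585.4, 68.6, 120.2]
tool_rot: [-3.141, -0.001, 1.068]
wrist_force: [-0.1, 0.5, 0.1]
opening: 68.2
grasp_force: 0.0
```

Emit:
send_rows --series '[[[0,0,0],[0,0,0.0384],0.6],[[0,0,0],[0,0,0.0384],0.6],[[0,0,0],[0,0,0.0384],0.6],[[0,0,0],[0,0,0.0384],0.6],[[0,0,0],[0,0,0.0384],0.6],[[0,0,0],[0,0,0.0384],0.6],[[0,0,0],[0,0,0.0384],0.6],[[0,0,0],[0,0,0.0384],0.6],[[-0.11,-0.127,0],[0,0,0],0.6],[[-0.11,-0.127,0],[0,0,0],0.6]]'

```text
time: 10.62
tool_pos: [539.4, 88.2, 120.2]
tool_rot: [-3.117, -0.0, 0.149]
wrist_force: [-0.8, 1.4, 0.5]
opening: 68.3
grasp_force: 0.0
```

Emit:
send_rows --series '[[[-0.11,-0.127,0],[0,0,0],0.6],[[-0.11,-0.127,0],[0,0,0],0.6],[[0,0,0],[0,0,0],0.6],[[0,0,0.18],[0,0,0],0.6],[[0,0,0.18],[0,0,0],0.6],[[0,0,0.18],[0,0,0],0.6],[[0,0,0],[0,0,0],0.6],[[0,0,0],[0,0,0],0.6],[[0,0,0],[0,0,0],0.6],[[0,0,0],[0,0,0],0.6]]'

```text
time: 11.45
tool_pos: [493.8, 109.5, 16.2]
tool_rot: [-3.094, -0.003, 0.189]
wrist_force: [0.7, 0.0, 0.2]
opening: 68.1
grasp_force: 0.0
```

```bash
python3 -c "
from meas import *
s=robot.read_state();print(s['qpos'],s['joint_vel'],s['tool_pos'],s['tool_rot'],s['wrist_force'],S(s['tool_pos']))
tubpose('side')"
```

```text
[ 0.18743086  0.33126029 -0.56545743  0.67090347  0.04710083  3.14044534] [ 1.68705038e-03 -8.02213760e-03 -2.52531471e-04 -8.31738662e-03
  8.06732600e-05  9.40942886e-04] [493.77721786 109.50592954  16.24339062] [-3.09449549 -0.00322916  0.18857691] [0.74927022 0.01426538 0.18131242] [-192.8542852  -129.04806366]
side tub stop-frame [-95.9 -74.1] [154.  123.8] 88.65
```

Joint 6 hit its range limit. I'll rise and take the equivalent grip a half turn round.

Emit:
send_rows --series '[[[0,0,-0.18],[0,0,0],0.6],[[0,0,-0.18],[0,0,0],0.6],[[0,0,-0.18],[-0.0151,0,0],0.6],[[0,0,0],[0,0,-0.039],0.6],[[0,0,0],[0,0,-0.039],0.6],[[0,0,0],[0,0,-0.039],0.6],[[0,0,0],[0,0,-0.039],0.6],[[0,0,0],[0,0,-0.039],0.6],[[0,0,0],[0,0,-0.039],0.6],[[0,0,0],[0,0,-0.039],0.6]]'

```text
time: 12.38
tool_pos: [494.4, 99.2, 123.5]
tool_rot: [-3.14, -0.005, 1.06]
wrist_force: [-0.3, 0.9, 0.8]
opening: 68.5
grasp_force: 0.0
```

Emit:
send_rows --series '[[[0,0,0],[0,0,-0.039],0.6],[[0,0,0],[0,0,-0.039],0.6],[[0,0,0],[0,0,-0.039],0.6],[[0,0,0],[0,0,-0.039],0.6],[[0,0,0],[0,0,-0.039],0.6],[[0,0,0],[0,0,-0.039],0.6],[[0,0,0],[0,0,-0.039],0.6],[[0,0,0],[0,0,-0.039],0.6],[[0,0,0],[0,0,-0.039],0.6],[[0,0,0],[0,0,-0.039],0.6]]'

```text
time: 13.22
tool_pos: [494.4, 99.2, 123.5]
tool_rot: [3.138, -0.003, 2.285]
wrist_force: [-0.1, 0.2, -0.3]
opening: 68.4
grasp_force: 0.0
```

Emit:
send_rows --series '[[[0,0,0],[0,0,-0.039],0.6],[[0,0,0],[0,0,-0.039],0.6],[[0,0,0],[0,0,-0.039],0.6],[[0,0,0],[0,0,-0.039],0.6],[[0,0,0],[0,0,-0.039],0.6],[[0,0,0],[0,0,-0.039],0.6],[[0,0,0],[0,0,-0.039],0.6],[[0,0,0],[0,0,-0.039],0.6],[[0,0,0],[0,0,0],0.6],[[0,0,0],[0,0,0],0.6]]'

```text
time: 14.05
tool_pos: [494.2, 99.2, 123.0]
tool_rot: [3.137, 0.001, -3.027]
wrist_force: [-0.8, 0.2, 0.7]
opening: 68.2
grasp_force: 0.0
```

Emit:
send_rows --series '[[[0.004,0.149,0],[0,0,0],0.6],[[0.004,0.149,0],[0,0,0],0.6],[[0,0,0],[0,0,0],0.6],[[0,0,0.185],[0,0,0],0.6],[[0,0,0.185],[0,0,0],0.6],[[0,0,0.185],[0,0,0],0.6],[[0,0,0],[0,0,0],0.6],[[0,0,0],[0,0,0],0.6],[[0,0,0],[0,0,0],0.6],[[0,0,0],[0,0,0],0.6]]'

```text
time: 14.88
tool_pos: [487.1, 159.0, 13.6]
tool_rot: [3.137, 0.003, -3.025]
wrist_force: [-0.3, 0.6, -0.4]
opening: 68.3
grasp_force: 0.0
```

Emit:
send_rows --series '[[[-0.034,0,0],[0,0,0],0.6],[[-0.034,0,0],[0,0,0],0.6],[[-0.034,0,0],[0,0,0],0.6],[[-0.034,0,0],[0,0,0],0.6],[[-0.034,0,0],[0,0,0],0.6],[[-0.034,0,0],[0,0,0],0.6],[[-0.034,0,0],[0,0,0],0.6],[[-0.034,0,0],[0,0,0],0.6],[[0,0,0],[0,0,0],0.6],[[0,0,0],[0,0,0],0.6]]'

```text
time: 15.72
tool_pos: [540.0, 165.2, 11.1]
tool_rot: [3.137, 0.0, -3.024]
wrist_force: [-0.7, -0.2, 0.0]
opening: 68.4
grasp_force: 0.0
```

Emit:
send_rows --series '[[[-0.01,0,0],[0,0,0],0.6],[[-0.01,0,0],[0,0,0],0.6],[[-0.01,0,0],[0,0,0],0.6],[[-0.005,0,0],[0,0,0],0.6],[[-0.005,0,0],[0,0,0],0.6],[[0,0,0],[0,0,0],0.6],[[0,0,0],[0,0,0],0.6],[[0,0,0],[0,0,0],0.6],[[0,0,0],[0,0,0],0.6],[[0,0,0],[0,0,0],0.6]]'

```text
time: 16.55
tool_pos: [547.1, 165.8, 11.2]
tool_rot: [3.138, -0.0, -3.024]
wrist_force: [-1.0, 0.1, 0.1]
opening: 68.1
grasp_force: 0.2
```

```bash
python3 -c "
from meas import *
tubpose('side')
s=robot.read_state();print(s['wrist_force'],S(s['tool_pos']))"
```

```text
side tub stop-frame [-64.4 -73.2] [121.3 151. ] 0.2
[-0.69086645  0.8318025   0.56350961] [-133.63223657  -78.97574225]
```

Emit:
send_rows --series '[[[-0.005,0,0],[0,0,0],0.6],[[-0.005,0,0],[0,0,0],0.6],[[-0.005,0,0],[0,0,0],0.6],[[0,0,0],[0,0,0],0.6],[[0,0,0],[0,0,0],0.6],[[0,0,0],[0,0,0],0.6],[[0,0,0],[0,0,0],0.6],[[0,0,0],[0,0,0],0.6],[[0,0,0],[0,0,0],0.6],[[0,0,0],[0,0,0],0.6]]'

```text
time: 17.48
tool_pos: [549.6, 166.2, 11.1]
tool_rot: [3.138, -0.001, -3.024]
wrist_force: [-3.8, -0.0, 2.9]
opening: 68.5
grasp_force: 2.0
```

Emit:
send_rows --series '[[[-0.005,0,0],[0,0,0],0.6],[[-0.003,0,0],[0,0,0],0.6],[[0,0,0],[0,0,0],0.6],[[0,0,0],[0,0,0],0.6],[[0,0,0],[0,0,0],0.6],[[0,0,0],[0,0,0],0.6],[[0,0,0],[0,0,0],0.6],[[0,0,0],[0,0,0],0.6],[[0,0,0],[0,0,0],0.6],[[0,0,0],[0,0,0],0.6]]'

```text
time: 18.32
tool_pos: [549.6, 166.1, 10.8]
tool_rot: [3.138, -0.004, -3.024]
wrist_force: [-7.9, -1.2, 5.5]
opening: 68.6
grasp_force: 4.1
```

```bash
python3 -c "
from meas import *
c=robot.camera('side');save(c,'home.png',(200,200,320,290),6)
tubpose('side')
s=robot.read_state();print(s['wrist_force'],S(s['tool_pos']))"
```

```text
side tub stop-frame [-61.2 -75.1] [122.6 154.8] 1.01
[-9.03304224 -0.27862119  5.17072425] [-131.06923139  -79.05554565]
```

View pics/home.png

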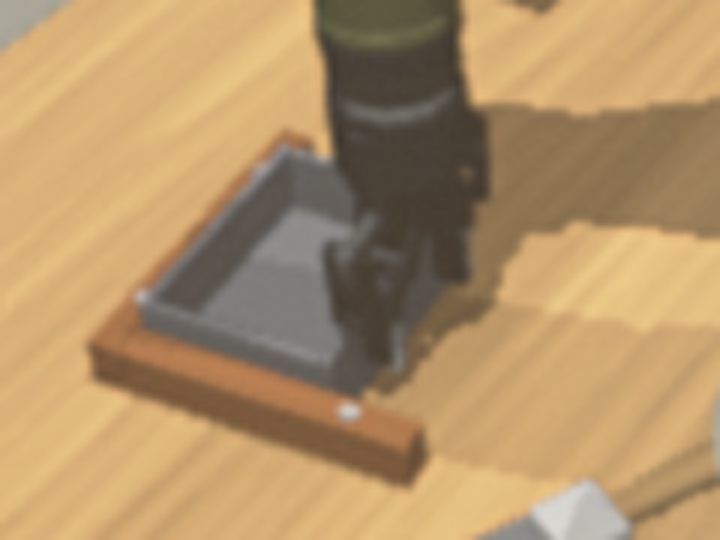

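The picture shows the tub's back edge against the far bar and its side against the near bar at (260,350), with no gap on either. It is home: measured (-61,-75), square. Next is the beaker; the jar stands right in line with it, so I'll come in tilted.

Emit:
send_rows --series '[[[0.05,0,0],[0,0,0],0.6],[[0.05,0,0],[0,0,0],0.6],[[0,0,-0.19],[0,0,0],1],[[0,0,-0.19],[0,0,0],1],[[0,0,-0.19],[0,0,0],1],[[0,0,-0.19],[0,0,0],1],[[0,0,-0.19],[0,0,0],1],[[0.0115,-0.18,0],[0,0,0],1],[[0.0115,-0.18,0],[0,0,0],1],[[0.0115,-0.18,0],[0,0,0],1]]'

```text
time: 19.3
tool_pos: [538.3, 54.6, 202.0]
tool_rot: [3.138, 0.003, -3.022]
wrist_force: [0.3, -0.8, -0.5]
opening: 85.4
grasp_force: 0.0
```

Emit:
send_rows --series '[[[0.0115,-0.18,0],[0,0,0],1],[[0.0115,-0.18,0],[0,0,0],1],[[0.0115,-0.18,0],[0,0,0],1],[[0.0115,-0.18,0],[0,0,0],1],[[0.0115,-0.18,0],[0,0,0],1],[[0.0115,-0.18,0],[0,0,0],1],[[0.0115,-0.18,0],[0,0,0],1],[[0.0115,-0.18,0],[0,0,0],1],[[0.0115,-0.18,0],[0,0,0],1],[[0,0,0],[0,0,0.0362],1]]'

```text
time: 20.13
tool_pos: [555.1, -275.3, 199.2]
tool_rot: [-3.141, 0.0, 3.14]
wrist_force: [-0.5, 0.8, -0.1]
opening: 85.1
grasp_force: 0.0
```

Emit:
send_rows --series '[[[0,0,0],[0,0,0.0362],1],[[0,0,0],[0,0,0.0362],1],[[0,0,0],[0,0,0.0362],1],[[0,0,0],[0,0,0.0362],1],[[0,0,0],[0,-0.0396,0],1],[[0,0,0],[0,-0.0396,0],1],[[0,0,0],[0,-0.0396,0],1],[[0,0,0],[0,-0.0396,0],1],[[0,0,0],[0,-0.0396,0],1],[[0,0,0],[0,-0.0396,0],1]]'

```text
time: 20.97
tool_pos: [554.9, -268.9, 200.3]
tool_rot: [3.138, 0.723, 2.688]
wrist_force: [1.7, -1.4, -1.3]
opening: 85.4
grasp_force: 0.0
```

```bash
cat >> meas.py <<'E'
def tool():
    s=robot.read_state();R=Ro.from_euler('xyz',s['tool_rot']).as_matrix();return s,R
def go(p,Rt=None):
    s,R=tool();print("pos",s['tool_pos'].round(1),"q",s['qpos'].round(3),"z",R[:,2].round(3),"y",R[:,1].round(3))
    print("shift units",(R.T@(np.array(p)-s['tool_pos'])/200).round(3))
    if Rt is not None: print("turn units",(Ro.from_matrix(R.T@Rt).as_rotvec()/np.pi).round(4))
def Rw(b,t,up=-1):
    # tool z along bearing b, dipping t; tool x = 'up' when up=+1, else down/back
    z=np.array([np.cos(t)*np.cos(b),np.cos(t)*np.sin(b),-np.sin(t)]);y=np.array([-np.sin(b),np.cos(b),0]);
    return np.stack([np.cross(y,z),y,z],1)
E
python3 -c "
from meas import *
tubpose('top','home2.png');tubpose('side')
P=cloud(robot.camera('side'))
for l,h in((85,103),):
    b=rect(P,l,h,(570,680,-350,-250));print('rim',b.min(0).round(),b.max(0).round(),(b.min(0)+b.max(0))/2)
go((553,-268.6,121),Rw(-.452,.7))"
```

```text
top tub stop-frame [-61.3 -75.3] [120.1 150.5] 0.38
side tub stop-frame [-60.8 -73.8] [123.3 154.8] 0.68
rim [ 586. -337.   85.] [ 655. -263.   99.] [ 620.64075378 -300.28540923   92.08003429]
pos [ 557.8 -270.2  201.5] q [-0.453 -0.105 -0.87   0.091  0.004  0.   ] z [ 0.591 -0.284 -0.755] y [0.436 0.9   0.003]
shift units [ 0.283 -0.004  0.288]
turn units [ 0.0009 -0.0496 -0.0004]
```

Emit:
send_rows --series '[[[0,0,0],[0,-0.0248,0],1],[[0,0,0],[0,-0.0248,0],1],[[0.108,0,0.08],[0,0,0],1],[[0.108,0,0.08],[0,0,0],1],[[0.108,0,0.08],[0,0,0],1],[[0,0,0],[0,0,0],1],[[0,0,0],[0,0,0],1],[[0,0,0],[0,0,0],1],[[0,0,0],[0,0,0],1],[[0,0,0],[0,0,0],1]]'

```text
time: 22.05
tool_pos: [579.3, -280.5, 141.3]
tool_rot: [3.137, 0.827, 2.688]
wrist_force: [0.3, -1.2, 0.4]
opening: 85.7
grasp_force: 0.0
```

```bash
python3 -c "
from meas import *
go((635.9,-308.7,44),Rw(-.452,.7))
c=robot.camera('wrist');cv2.imwrite('pics/w.png',c['frame'][:,:,::-1])"
```

```text
pos [ 579.3 -280.5  141.3] q [-4.530e-01  4.400e-02 -1.022e+00 -3.220e-01  3.000e-03  1.000e-03] z [ 0.663 -0.319 -0.677] y [0.436 0.9   0.003]
shift units [ 0.144 -0.005  0.562]
turn units [ 0.0009 -0.014  -0.0005]
```

View pics/w.png

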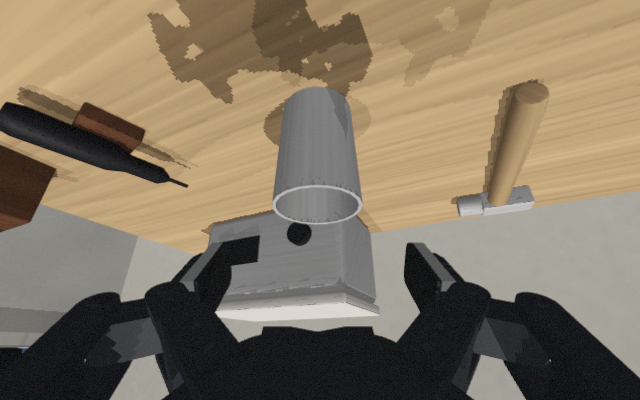

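```bash
cat > kin.py <<'E'
import numpy as np
from scipy.optimize import least_squares
D=np.array([[.3135,-.0471,1.2102,600.0,231.3],[.3313,-.5655,.6709,505.8,16.2],[-.105,-.87,.091,619.8,201.5],[.044,-1.022,-.322,643.6,141.3]])
def fk(q,k):
    H,L1,L2,L3,o=k;a=q[0]-q[1];p=a+q[2]
    return np.array([L1*np.sin(q[0])+L2*np.cos(a)+o*np.sin(a)+L3*np.cos(p),H+L1*np.cos(q[0])-L2*np.sin(a)+o*np.cos(a)-L3*np.sin(p)])
f=lambda k:np.concatenate([fk(d[:3],k)-d[3:] for d in D])
K=least_squares(f,[300,400,400,250,0])
if __name__=="__main__":
    print(K.x.round(1),K.fun.round(1))
    k=K.x
    lo=[-.69,-1.03,-2.08];hi=[1.73,1.25,2.16]
    def ik(r,z,t):
        best=None
        for g in([0,-.5,0],[.5,0,.5],[-.3,-.9,-.3]):
            s=least_squares(lambda q:np.r_[fk(q,k)-[r,z],200*(q[0]-q[1]+q[2]-t)],g,bounds=(np.add(lo,.02),np.subtract(hi,.02)))
            if best is None or s.cost<best.cost: best=s
        return best
    for r in(665,690,720,760):
        for z in(44,110,150,250):
            for t in(-.2,0,.2,.35,.5,.7,.9):
                s=ik(r,z,t); print(r,z,t,"ok" if s.cost<5 else "--",s.x.round(2)) if s.cost<5 else 0
E
python3 kin.py
```

```text
[282.5 521.8 440.5 463.4  76.3] [ 0.   0.2 -0.1 -0.2 -0.1 -0.   0.1  0. ]
665 44 0.9 ok [ 0.27 -0.91 -0.28]
665 110 0.9 ok [ 0.14 -0.85 -0.09]
665 150 0.7 ok [ 0.07 -1.01 -0.38]
665 150 0.9 ok [ 0.07 -0.81  0.02]
665 250 0.7 ok [-0.11 -0.88 -0.07]
665 250 0.9 ok [-0.05 -0.66  0.29]
690 44 0.9 ok [ 0.3  -0.86 -0.26]
690 110 0.7 ok [ 0.21 -1.   -0.51]
690 110 0.9 ok [ 0.18 -0.8  -0.08]
690 150 0.7 ok [ 0.12 -0.96 -0.38]
690 150 0.9 ok [ 0.12 -0.76  0.03]
690 250 0.7 ok [-0.06 -0.84 -0.08]
690 250 0.9 ok [-0.   -0.62  0.29]
720 44 0.7 ok [ 0.41 -0.97 -0.68]
720 44 0.9 ok [ 0.34 -0.79 -0.23]
720 110 0.7 ok [ 0.25 -0.94 -0.49]
720 110 0.9 ok [ 0.23 -0.74 -0.06]
720 150 0.7 ok [ 0.17 -0.9  -0.37]
720 150 0.9 ok [ 0.17 -0.69  0.04]
720 250 0.5 ok [ 0.03 -0.98 -0.51]
720 250 0.7 ok [-0.   -0.78 -0.08]
720 250 0.9 ok [ 0.05 -0.56  0.29]
760 44 0.5 ok [ 0.61 -1.01 -1.12]
760 44 0.7 ok [ 0.45 -0.88 -0.63]
760 44 0.9 ok [ 0.4  -0.7  -0.19]
760 110 0.5 ok [ 0.43 -1.   -0.93]
760 110 0.7 ok [ 0.31 -0.85 -0.45]
760 110 0.9 ok [ 0.29 -0.65 -0.04]
760 150 0.5 ok [ 0.32 -0.99 -0.81]
760 150 0.7 ok [ 0.23 -0.82 -0.34]
760 150 0.9 ok [ 0.23 -0.61  0.06]
760 250 0.35 ok [ 0.18 -1.01 -0.83]
760 250 0.5 ok [ 0.1 -0.9 -0.5]
760 250 0.7 ok [ 0.07 -0.7  -0.08]
760 250 0.9 ok [ 0.13 -0.48  0.3 ]
```

```bash
cat > fk6.py <<'E'
from kin import *
from scipy.spatial.transform import Rotation as Ro
k=K.x;T5=331.
LO=np.array([-2.67,-.69,-1.03,-2.08,-1.42,-3.14])+.03;HI=np.array([2.67,1.73,1.25,2.16,1.45,3.14])-.03
def fk6(q):
    H,L1,L2,L3,o=k;a=q[1]-q[2];p=a+q[3];c,s=np.cos(p),np.sin(p)
    w=np.array([L1*np.sin(q[1])+L2*np.cos(a)+o*np.sin(a),0,H+L1*np.cos(q[1])-L2*np.sin(a)+o*np.cos(a)])
    R=np.stack([[-s,0,-c],[0,1,0],[c,0,-s]],1)
    w5=w+(L3-T5)*R[:,2]
    R=R@Ro.from_rotvec([-q[4],0,0]).as_matrix()@Ro.from_rotvec([0,0,q[5]]).as_matrix()
    Z=Ro.from_euler('z',q[0]).as_matrix()
    return Z@(w5+T5*R[:,2]),Z@R,Z@w5,Z@w
def ik(p,Rt,q0):
    best=None
    for g in q0:
        f=lambda q:np.r_[(fk6(q)[0]-p),200*Ro.from_matrix(Rt.T@fk6(q)[1]).as_rotvec()]
        s=least_squares(f,np.clip(g,LO+.01,HI-.01),bounds=(LO,HI),max_nfev=60)
        if best is None or s.cost<best.cost:best=s
    return best
def Rw(b,t,roll=0):
    z=np.array([np.cos(t)*np.cos(b),np.cos(t)*np.sin(b),-np.sin(t)]);y=np.array([-np.sin(b),np.cos(b),0])
    return np.stack([np.cross(y,z),y,z],1)@Ro.from_rotvec([0,0,roll]).as_matrix()
E
cat > s.py <<'E'
from fk6 import *
print(fk6([.18743,.33126,-.56546,.6709,.0471,3.1404])[0],"vs 493.8 109.5 16.2")
print(fk6([-.453,.044,-1.022,-.322,.003,.001])[:2])
B=np.array([620.8,-301.4,55]);Tb=np.array([620,178,125])
for nm,G,rolls in(("grasp",B,(0,)),("pour",Tb,(0,2.6,-2.6))):
  for ps in np.arange(-2.2,2.3,.3):
    for t in(.2,.35,.5):
      for ro in rolls:
        R=Rw(ps,t,ro);p=G+22*R[:,2];b=np.arctan2(G[1],G[0]);sg=np.sign(ps-b)
        s=ik(p,R,([b-sg*.5,.3,-.5,-.2,sg*.9,ro],[b-sg*.3,.2,-.8,-.3,sg*1.2,ro+sg*.5]))
        if s.cost<3:print(nm,round(ps,2),t,ro,s.x.round(2),"w5",fk6(s.x)[2].round(),"q4",fk6(s.x)[3].round())
E
python3 s.py
```

```text
[493.99210836 109.55075296  16.41118613] vs 493.8 109.5 16.2
(array([ 579.22614446, -280.84000284,  141.33475539]), array([[-0.60849309,  0.43628699,  0.66286486],
       [ 0.29730256,  0.89980331, -0.31931989],
       [-0.73576311,  0.00276747, -0.67723334]]))
grasp -2.2 0.35 0 [-0.08  1.28  0.66  1.91 -0.93  2.63] w5 [792. -67. 161.] q4 [899. -76. 237.]
grasp -2.2 0.5 0 [-0.1   1.14  0.51  1.68 -0.86  2.45] w5 [780. -82. 203.] q4 [869. -92. 301.]
grasp -1.9 0.2 0 [-0.02  1.19  0.33  1.69 -1.2   2.58] w5 [719. -15. 116.] q4 [829. -17. 190.]
grasp -1.9 0.35 0 [-0.04  1.04  0.19  1.38 -1.12  2.29] w5 [715. -27. 161.] q4 [797. -30. 265.]
grasp -1.9 0.5 0 [-0.06  0.92  0.08  1.18 -1.01  2.09] w5 [708. -45. 203.] q4 [766. -48. 322.]
grasp -1.6 0.2 0 [ 0.    0.87 -0.28  0.58 -1.37  1.73] w5 [630.   1. 116.] q4 [650.   1. 247.]
grasp -1.6 0.35 0 [-0.02  0.78 -0.32  0.5  -1.22  1.6 ] w5 [629. -11. 161.] q4 [633. -11. 293.]
grasp -1.6 0.5 0 [-0.05  0.71 -0.34  0.49 -1.07  1.53] w5 [629. -30. 203.] q4 [624. -30. 335.]
grasp -1.3 0.2 0 [-0.02  0.82 -0.81 -1.01 -1.22  0.59] w5 [540. -10. 116.] 
[... 6012 characters left out ...]
5. -91. 273.] q4 [712. -99. 392.]
pour 1.7 0.5 2.6 [-0.14  0.76 -0.05  1.21  1.01  0.51] w5 [655. -91. 273.] q4 [712. -99. 392.]
pour 2.0 0.2 0 [-0.13  1.22  0.52  2.07  0.98 -2.83] w5 [746. -97. 186.] q4 [ 869. -113.  234.]
pour 2.0 0.2 2.6 [-0.13  1.22  0.52  2.07  0.98 -0.23] w5 [746. -97. 186.] q4 [ 869. -113.  234.]
pour 2.0 0.35 0 [-0.12  1.09  0.41  1.85  0.93 -2.63] w5 [741. -86. 231.] q4 [848. -98. 307.]
pour 2.0 0.35 2.6 [-0.12  1.09  0.41  1.85  0.93 -0.03] w5 [741. -86. 231.] q4 [848. -98. 307.]
pour 2.0 0.5 0 [-0.09  0.97  0.31  1.66  0.86 -2.45] w5 [733. -69. 273.] q4 [822. -77. 371.]
pour 2.0 0.5 2.6 [-0.09  0.97  0.31  1.66  0.86  0.15] w5 [733. -69. 273.] q4 [822. -77. 371.]
```

The wrist picture shows the beaker centred between the fingers at column 317. However, the elbow is near its limit and a radial pose cannot tip far enough. I fitted the kinematics, and swinging joint 5 sideways allows a low-dip grasp and pour, clear of the jar.

```bash
cat > plan.py <<'E'
from fk6 import *
from plant import robot
def state():
    s=robot.read_state();return s,s['tool_pos'],Ro.from_euler('xyz',s['tool_rot']).as_matrix()
def plan(segs):
    """segs: list of (p,R) targets; prints shift then turn for each, with rows"""
    s,p,R=state();q=s['qpos'];print("now",p.round(1),q.round(2),s['opening'],s['wrist_force'].round(1))
    for P,Rt in segs:
        P=np.array(p if P is None else P,float);Rt=R if Rt is None else Rt
        d=R.T@(P-p)/200;v=Ro.from_matrix(R.T@Rt).as_rotvec()/np.pi
        n=int(np.ceil(np.linalg.norm(d)*200/40));m=int(np.ceil(np.linalg.norm(v)*180/7.1))
        r=ik(P,Rt,[q]);q=r.x
        print("shift",d.round(3),n,"->/row",(d/max(n,1)).round(4)," turn",v.round(4),m,"->/row",(v/max(m,1)).round(4)," ik",round(r.cost,1),q.round(2))
        p,R=P,Rt
B=np.array([620.8,-301.4,55])
E
python3 - <<'E'
from plan import *
G=Rw(-1.3,.4);w=G[:,2];s,p,R=state()
plan([(p+[0,0,60],None),((580,-190,200),G),(B-98*w,None),(B+22*w,None),(B+22*w+[0,0,120],None)])
E
```

```text
now [ 578.9 -280.3  141. ] [-0.45  0.04 -1.02 -0.32  0.    0.  ] 85.28774352903308 [0.1 0.2 0.4]
shift [-0.221  0.001 -0.203] 2 ->/row [-0.1103  0.0004 -0.1016]  turn [0. 0. 0.] 0 ->/row [0. 0. 0.]  ik 0.0 [-0.45 -0.08 -0.95 -0.13  0.    0.  ]
shift [ 0.134  0.409 -0.137] 3 ->/row [ 0.0448  0.1363 -0.0457]  turn [ 0.2288 -0.1034  0.1463] 8 ->/row [ 0.0286 -0.0129  0.0183]  ik 0.0 [ 0.21  0.34 -0.62  0.46 -1.17  1.4 ]
shift [0.438 0.048 0.337] 3 ->/row [0.1458 0.0159 0.1123]  turn [0. 0. 0.] 0 ->/row [0. 0. 0.]  ik 0.0 [ 0.15  0.52 -0.69  0.09 -1.15  1.28]
shift [ 0.  -0.   0.6] 3 ->/row [ 0.  -0.   0.2]  turn [0. 0. 0.] 0 ->/row [0. 0. 0.]  ik 0.0 [-0.05  0.64 -0.75 -0.46 -1.06  0.86]
shift [-0.553  0.    -0.234] 3 ->/row [-0.1842  0.     -0.0779]  turn [0. 0. 0.] 0 ->/row [0. 0. 0.]  ik 0.0 [-0.05  0.4  -0.71 -0.18 -1.06  0.86]
```

Emit:
send_rows --series '[[[-0.11,0,-0.1],[0,0,0],1],[[-0.11,0,-0.1],[0,0,0],1],[[0.045,0.136,-0.046],[0,0,0],1],[[0.045,0.136,-0.046],[0,0,0],1],[[0.045,0.136,-0.046],[0,0,0],1],[[0,0,0],[0.0191,-0.0086,0.0122],1],[[0,0,0],[0.0191,-0.0086,0.0122],1],[[0,0,0],[0.0191,-0.0086,0.0122],1],[[0,0,0],[0.0191,-0.0086,0.0122],1],[[0,0,0],[0.0191,-0.0086,0.0122],1]]'

```text
time: 22.93
tool_pos: [579.2, -189.7, 199.2]
tool_rot: [-3.082, 0.969, 2.384]
wrist_force: [0.6, 0.1, -0.2]
opening: 85.4
grasp_force: 0.0
```

Emit:
send_rows --series '[[[0,0,0],[0.0191,-0.0086,0.0122],1],[[0,0,0],[0.0191,-0.0086,0.0122],1],[[0,0,0],[0.0191,-0.0086,0.0122],1],[[0,0,0],[0.0191,-0.0086,0.0122],1],[[0,0,0],[0.0191,-0.0086,0.0122],1],[[0,0,0],[0.0191,-0.0086,0.0122],1],[[0,0,0],[0.0191,-0.0086,0.0122],1],[[0,0,0],[0,0,0],1],[[0,0,0],[0,0,0],1],[[0,0,0],[0,0,0],1]]'

```text
time: 23.77
tool_pos: [579.7, -190.0, 198.1]
tool_rot: [-3.14, 1.168, 1.843]
wrist_force: [0.0, -0.6, -1.0]
opening: 85.5
grasp_force: 0.0
```

```bash
python3 - <<'E'
from plan import *
G=Rw(-1.3,.4);w=G[:,2]
plan([(None,G),(B-98*w,None),(B+22*w,None)])
E
```

```text
now [ 579.7 -190.   198.1] [ 0.2   0.34 -0.62  0.46 -1.16  1.4 ] 85.52466254741206 [ 0.  -0.6 -1. ]
shift [0. 0. 0.] 0 ->/row [0. 0. 0.]  turn [ 0.0001 -0.0008  0.0002] 1 ->/row [ 0.0001 -0.0008  0.0002]  ik 0.0 [ 0.21  0.34 -0.62  0.46 -1.17  1.4 ]
shift [0.428 0.049 0.334] 3 ->/row [0.1428 0.0163 0.1112]  turn [0. 0. 0.] 0 ->/row [0. 0. 0.]  ik 0.0 [ 0.15  0.52 -0.69  0.09 -1.15  1.28]
shift [ 0.  -0.   0.6] 3 ->/row [ 0.  -0.   0.2]  turn [0. 0. 0.] 0 ->/row [0. 0. 0.]  ik 0.0 [-0.05  0.64 -0.75 -0.46 -1.06  0.86]
```

Excellent tracking. Descend and advance.

Emit:
send_rows --series '[[[0.107,0.012,0.0835],[0,0,0],1],[[0.107,0.012,0.0835],[0,0,0],1],[[0.107,0.012,0.0835],[0,0,0],1],[[0.107,0.013,0.0835],[0,0,0],1],[[0,0,0],[0,0,0],1],[[0,0,0],[0,0,0],1],[[0,0,0.1],[0,0,0],1],[[0,0,0.1],[0,0,0],1],[[0,0,0],[0,0,0],1],[[0,0,0],[0,0,0],1]]'

```text
time: 24.6
tool_pos: [605.7, -250.5, 79.3]
tool_rot: [-3.141, 1.17, 1.84]
wrist_force: [1.2, 0.6, -0.0]
opening: 85.6
grasp_force: 0.0
```

```bash
python3 - <<'E'
from plan import *
G=Rw(-1.3,.4);w=G[:,2]
plan([(B+22*w,G)])
c=robot.camera('wrist');cv=__import__('cv2');cv.imwrite('pics/w2.png',c['frame'][:,:,::-1])
E
```

```text
now [ 605.7 -250.5   79.3] [ 0.08  0.55 -0.73 -0.11 -1.13  1.12] 85.64030232944242 [ 1.2  0.6 -0. ]
shift [0.008 0.006 0.402] 3 ->/row [0.0027 0.0019 0.134 ]  turn [-0.0007 -0.0003 -0.0003] 1 ->/row [-0.0007 -0.0003 -0.0003]  ik 0.0 [-0.05  0.64 -0.75 -0.46 -1.06  0.86]
```

View pics/w2.png

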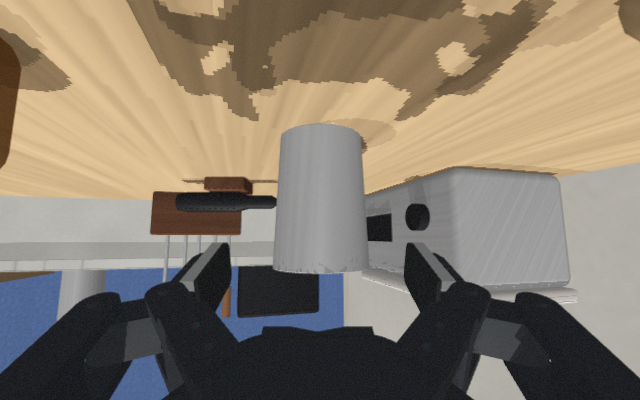

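The beaker (columns 275–366) sits centred between the fingers (midpoint about 317). Advance and close.

Emit:
send_rows --series '[[[0.002,0.001,0.08],[0,0,0],1],[[0.002,0.001,0.08],[0,0,0],1],[[0.002,0.001,0.08],[0,0,0],1],[[0.002,0.001,0.08],[0,0,0],1],[[0,0.001,0.08],[0,0,0],1],[[0,0,0],[0,0,0],1],[[0,0,0],[0,0,0],0],[[0,0,0],[0,0,0],0],[[0,0,0],[0,0,0],0],[[0,0,0],[0,0,0],0]]' --grip_force 35

```text
time: 25.48
tool_pos: [626.7, -319.4, 45.6]
tool_rot: [-3.138, 1.17, 1.844]
wrist_force: [-2.6, 1.8, 2.5]
opening: 63.6
grasp_force: 38.7
```

Emit:
send_rows --series '[[[0,0,0],[0,0,0],-0.2],[[0,0,0],[0,0,0],-0.2],[[0,0,0],[0,0,0],-0.2],[[0,0,0],[0,0,0],-0.2],[[-0.046,0,-0.0195],[0,0,0],-0.2],[[-0.046,0,-0.0195],[0,0,0],-0.2],[[-0.046,0,-0.0195],[0,0,0],-0.2],[[-0.046,0,-0.0195],[0,0,0],-0.2],[[0,0,0],[0,0,0],-0.2],[[0,0,0],[0,0,0],-0.2]]'

```text
time: 26.32
tool_pos: [626.9, -320.1, 85.7]
tool_rot: [-3.141, 1.169, 1.841]
wrist_force: [0.6, 1.0, -1.8]
opening: 63.4
grasp_force: 38.9
```

```bash
python3 - <<'E'
from plan import *
from meas import tubpose
G=Rw(-1.3,.4);w=G[:,2];s,p,R=state()
print(p-(B+22*w),s['grasp_force'])
Pp=Rw(-.7,.3)
g=np.array([594,148,125])
plan([(p+[0,0,100],None),(g+[-5,-130,40]+22*Pp[:,2],Pp),(g+22*Pp[:,2],Pp),(None,Rw(-.7,.3,-2.6))])
E
```

```text
[ 0.63069852  0.80676525 39.30038443] 38.931921151815914
now [ 626.9 -320.1   85.7] [-0.05  0.56 -0.74 -0.36 -1.06  0.87] 63.44938350629677 [ 0.6  1.  -1.8]
shift [-0.46  -0.    -0.195] 3 ->/row [-0.1534 -0.     -0.0651]  turn [0. 0. 0.] 0 ->/row [0. 0. 0.]  ik 0.0 [-0.05  0.37 -0.7  -0.13 -1.06  0.87]
shift [ 0.748  0.328 -1.413] 9 ->/row [ 0.0831  0.0364 -0.157 ]  turn [-0.1797 -0.0313 -0.0657] 5 ->/row [-0.0359 -0.0063 -0.0131]  ik 53.2 [ 0.53  0.34 -1.   -0.49 -1.14  0.79]
shift [ 0.309  0.513 -0.323] 4 ->/row [ 0.0773  0.1283 -0.0807]  turn [0. 0. 0.] 0 ->/row [0. 0. 0.]  ik 0.0 [ 0.74  0.5  -0.78 -0.1  -1.25  1.16]
shift [0. 0. 0.] 0 ->/row [0. 0. 0.]  turn [ 0.      0.     -0.8276] 21 ->/row [ 0.      0.     -0.0394]  ik 0.0 [ 0.74  0.5  -0.78 -0.1  -1.25 -1.44]
```

```bash
cat >> plan.py <<'E'
G0=Ro.from_euler('xyz',[-3.138,1.17,1.844]).as_matrix();p0=np.array([626.7,-319.4,45.6])
foot=G0.T@(np.array([620.8,-301.4,0])-p0);rim=G0.T@(np.array([620.8,-301.4,95])-p0);axis=(rim-foot)/95
def beaker(p,R):
    a=R@axis;return "foot",(p+R@foot).round(1),"rim",(p+R@rim).round(1),"tilt",round(float(np.arccos(a[2])),3),"lowest rim",round(float((p+R@rim)[2]-34*np.sqrt(1-a[2]**2)),1)
E
python3 - <<'E'
from plan import *
s,p,R=state()
Pp=Rw(-.7,.3)
C=np.array([620,178,0.])
Rf=Rw(-.7,.3,-2.7);a=Rf@axis;h=a[:2]/np.hypot(*a[:2])
rimt=np.r_[C[:2]-12*h,105.];pt=rimt-Rf@rim
print("pour tcp",pt.round(1),h.round(2))
for ro in(0,-1.2,-1.6,-2,-2.4,-2.7,-3.1):print(ro,beaker(pt,Rw(-.7,.3,ro)))
plan([(p+[0,0,100],None),((590,-60,186),Rw(-1.0,.35)),(pt,None),(pt,Pp),(None,Rf)])
E
```

```text
pour tcp [647.  124.4 126.7] [-0.3   0.95]
0 ('foot', array([635.6, 132.9,  79.4]), 'rim', array([628.2, 139. , 173.9]), 'tilt', 0.101, 'lowest rim', 170.5)
-1.2 ('foot', array([613.6,  92. , 110.2]), 'rim', array([646.2, 171. , 151.6]), 'tilt', 1.12, 'lowest rim', 120.9)
-1.6 ('foot', array([616. ,  86. , 128.7]), 'rim', array([644.7, 176.1, 137.4]), 'tilt', 1.48, 'lowest rim', 103.5)
-2 ('foot', array([623.4,  86. , 146.9]), 'rim', array([639.4, 176.6, 123.2]), 'tilt', 1.823, 'lowest rim', 90.3)
-2.4 ('foot', array([634.6,  92.1, 161.9]), 'rim', array([631.1, 172.4, 111.3]), 'tilt', 2.132, 'lowest rim', 82.5)
-2.7 ('foot', array([644.4, 100. , 169.5]), 'rim', array([623.6, 166.5, 105. ]), 'tilt', 2.318, 'lowest rim', 80.1)
-3.1 ('foot', array([657.7, 113.8, 173.7]), 'rim', array([613.3, 156.1, 101.2]), 'tilt', 2.44, 'lowest rim', 79.2)
now [ 626.9 -320.1   85.7] [-0.05  0.56 -0.74 -0.36 -1.06  0.87] 63.44938350629677 [ 0.6  1.  -1.8]
shift [-0.46  -0.    -0.195] 3 ->/row [-0.1534 -0.     -0.0651]  turn [0. 0. 0.] 0 ->/row [0. 0. 0.]  ik 0.0 [-0.05  0.37 -0.7  -0.13 -1.06  0.87]
shift [ 0.508  0.169 -1.2  ] 7 ->/row [ 0.0725  0.0242 -0.1714]  turn [-0.0891 -0.0163 -0.0351] 3 ->/row [-0.0297 -0.0054 -0.0117]  ik 0.0 [ 0.45  0.3  -0.79  0.15 -1.2   1.22]
shift [ 0.492  0.738 -0.482] 6 ->/row [ 0.082   0.123  -0.0804]  turn [0. 0. 0.] 0 ->/row [0. 0. 0.]  ik 0.0 [ 0.68  0.7  -0.26  0.9  -1.21  1.88]
shift [0. 0. 0.] 0 ->/row [0. 0. 0.]  turn [-0.0905 -0.0158 -0.0305] 3 ->/row [-0.0302 -0.0053 -0.0102]  ik 0.0 [ 0.68  0.51 -0.77 -0.26 -1.22  0.99]
shift [0. 0. 0.] 0 ->/row [0. 0. 0.]  turn [-0.      0.     -0.8594] 22 ->/row [-0.      0.     -0.0391]  ik 0.0 [ 0.68  0.51 -0.77 -0.26 -1.22 -1.71]
```

Emit:
send_rows --series '[[[-0.153,0,-0.065],[0,0,0],-0.2],[[-0.153,0,-0.065],[0,0,0],-0.2],[[-0.153,0,-0.065],[0,0,0],-0.2],[[0.0635,0.021,-0.15],[0,0,0],-0.2],[[0.0635,0.021,-0.15],[0,0,0],-0.2],[[0.0635,0.021,-0.15],[0,0,0],-0.2],[[0.0635,0.021,-0.15],[0,0,0],-0.2],[[0.0635,0.021,-0.15],[0,0,0],-0.2],[[0.0635,0.021,-0.15],[0,0,0],-0.2],[[0.0635,0.021,-0.15],[0,0,0],-0.2]]'

```text
time: 27.15
tool_pos: [593.5, -91.1, 184.5]
tool_rot: [-3.137, 1.169, 1.844]
wrist_force: [0.8, 0.3, -4.0]
opening: 63.8
grasp_force: 39.8
```

Emit:
send_rows --series '[[[0.0635,0.021,-0.15],[0,0,0],-0.2],[[0,0,0],[-0.0178,-0.0033,-0.007],-0.2],[[0,0,0],[-0.0178,-0.0033,-0.007],-0.2],[[0,0,0],[-0.0178,-0.0033,-0.007],-0.2],[[0,0,0],[-0.0178,-0.0033,-0.007],-0.2],[[0,0,0],[-0.0178,-0.0033,-0.007],-0.2],[[0,0,0],[0,0,0],-0.2],[[0,0,0],[0,0,0],-0.2],[[0,0,0],[0,0,0],-0.2],[[0,0,0],[0,0,0],-0.2]]'

```text
time: 27.98
tool_pos: [590.5, -59.4, 184.1]
tool_rot: [-3.136, 1.217, 2.132]
wrist_force: [-0.3, -0.5, -2.5]
opening: 63.7
grasp_force: 39.3
```

```bash
python3 - <<'E'
from plan import *
pt=np.array([647,112,117.])
plan([(pt+[0,0,20],None),(pt,Rw(-.7,.3)),(None,Rw(-.7,.3,-2.7))])
E
```

```text
now [590.5 -59.4 184.1] [ 0.45  0.31 -0.77  0.21 -1.2   1.27] 63.693210124350365 [-0.3 -0.5 -2.5]
shift [ 0.42   0.692 -0.462] 5 ->/row [ 0.0841  0.1384 -0.0925]  turn [0. 0. 0.] 0 ->/row [0. 0. 0.]  ik 0.0 [ 0.66  0.68 -0.26  0.91 -1.2   1.87]
shift [0.094 0.    0.035] 1 ->/row [0.0938 0.0002 0.0347]  turn [-0.0953 -0.0172 -0.0316] 3 ->/row [-0.0318 -0.0057 -0.0105]  ik 0.0 [ 0.66  0.52 -0.81 -0.35 -1.21  0.95]
shift [0. 0. 0.] 0 ->/row [0. 0. 0.]  turn [-0.      0.     -0.8594] 22 ->/row [-0.      0.     -0.0391]  ik 0.0 [ 0.66  0.52 -0.81 -0.35 -1.21 -1.75]
```

Emit:
send_rows --series '[[[0.0525,0.0865,-0.0578],[0,0,0],-0.2],[[0.0525,0.0865,-0.0578],[0,0,0],-0.2],[[0.0525,0.0865,-0.0578],[0,0,0],-0.2],[[0.0525,0.0865,-0.0578],[0,0,0],-0.2],[[0.0525,0.0865,-0.0578],[0,0,0],-0.2],[[0.0525,0.0865,-0.0578],[0,0,0],-0.2],[[0.0525,0.0865,-0.0578],[0,0,0],-0.2],[[0.0525,0.0865,-0.0578],[0,0,0],-0.2],[[0,0,0],[0,0,0],-0.2],[[0,0,0],[0,0,0],-0.2]]'

```text
time: 28.82
tool_pos: [647.0, 113.2, 136.0]
tool_rot: [-3.135, 1.217, 2.134]
wrist_force: [-0.4, -0.3, -2.3]
opening: 63.3
grasp_force: 39.4
```

Emit:
send_rows --series '[[[0,0,0],[-0.0119,-0.0021,-0.004],-0.2],[[0,0,0],[-0.0119,-0.0021,-0.004],-0.2],[[0,0,0],[-0.0119,-0.0021,-0.004],-0.2],[[0,0,0],[-0.0119,-0.0021,-0.004],-0.2],[[0,0,0],[-0.0119,-0.0021,-0.004],-0.2],[[0,0,0],[-0.0119,-0.0021,-0.004],-0.2],[[0,0,0],[-0.0119,-0.0021,-0.004],-0.2],[[0,0,0],[-0.0119,-0.0022,-0.0036],-0.2],[[0,0,0],[0,0,0],-0.2],[[0,0,0],[0,0,0],-0.2]]'

```text
time: 29.65
tool_pos: [644.8, 109.9, 136.5]
tool_rot: [-3.136, 1.27, 2.445]
wrist_force: [0.4, -0.0, -2.9]
opening: 63.6
grasp_force: 39.4
```

```bash
python3 - <<'E'
from plan import *
pt=np.array([647,112,117.])
s,p,R=state();print(beaker(p,R))
plan([(pt,None),(pt,Rw(-.7,.3)),(None,Rw(-.7,.3,-2.7))])
from meas import tubpose
tubpose('top');tubpose('side')
E
```

```text
('foot', array([633.3, 118.4,  89.2]), 'rim', array([626.1, 124.5, 183.7]), 'tilt', 0.1, 'lowest rim', 180.3)
now [644.8 109.9 136.5] [ 0.66  0.48 -0.8  -0.3  -1.21  0.95] 63.578398968121704 [ 0.4 -0.  -2.9]
shift [0.092 0.015 0.03 ] 1 ->/row [0.0925 0.0153 0.0302]  turn [0. 0. 0.] 0 ->/row [0. 0. 0.]  ik 0.0 [ 0.66  0.52 -0.8  -0.34 -1.21  0.95]
shift [0. 0. 0.] 0 ->/row [0. 0. 0.]  turn [-0.0007 -0.0003  0.0003] 1 ->/row [-0.0007 -0.0003  0.0003]  ik 0.0 [ 0.66  0.52 -0.81 -0.35 -1.21  0.95]
shift [0. 0. 0.] 0 ->/row [0. 0. 0.]  turn [-0.      0.     -0.8594] 22 ->/row [-0.      0.     -0.0391]  ik 0.0 [ 0.66  0.52 -0.81 -0.35 -1.21 -1.75]
top tub stop-frame [-67.  -71.6] [186.2  62.3] 57.67
side tub stop-frame [-59.9 -73.8] [122.  150.4] 1.29
```

Emit:
send_rows --series '[[[0.046,0.008,0.015],[0,0,0],-0.2],[[0.046,0.007,0.015],[0,0,0],-0.2],[[0,0,0],[0,0,-0.037],-0.2],[[0,0,0],[0,0,-0.037],-0.2],[[0,0,0],[0,0,-0.037],-0.2],[[0,0,0],[0,0,-0.037],-0.2],[[0,0,0],[0,0,-0.037],-0.2],[[0,0,0],[0,0,-0.037],-0.2],[[0,0,0],[0,0,-0.037],-0.2],[[0,0,0],[0,0,-0.037],-0.2]]'

```text
time: 30.68
tool_pos: [648.0, 113.8, 116.0]
tool_rot: [-1.939, 0.602, -2.485]
wrist_force: [0.1, 0.6, -1.8]
opening: 63.6
grasp_force: 39.3
```

Emit:
send_rows --series '[[[0,0,0],[0,0,-0.03],-0.2],[[0,0,0],[0,0,-0.03],-0.2],[[0,0,0],[0,0,-0.02],-0.2],[[0,0,0],[0,0,-0.02],-0.2],[[0,0,0],[0,0,-0.02],-0.2],[[0,0,0],[0,0,-0.02],-0.2],[[0,0,0],[0,0,-0.02],-0.2],[[0,0,0],[0,0,-0.02],-0.2],[[0,0,0],[0,0,-0.02],-0.2],[[0,0,0],[0,0,-0.02],-0.2]]'

```text
time: 31.52
tool_pos: [648.0, 113.9, 116.0]
tool_rot: [-1.872, -0.052, -2.254]
wrist_force: [-0.0, -0.3, -2.4]
opening: 63.7
grasp_force: 39.3
```

Emit:
send_rows --series '[[[0,0,0],[0,0,-0.02],-0.2],[[0,0,0],[0,0,-0.02],-0.2],[[0,0,0],[0,0,-0.02],-0.2],[[0,0,0],[0,0,-0.02],-0.2],[[0,0,0],[0,0,-0.02],-0.2],[[0,0,0],[0,0,-0.02],-0.2],[[0,0,0],[0,0,-0.03],-0.2],[[0,0,0],[0,0,-0.03],-0.2],[[0,0,0],[0,0,-0.03],-0.2],[[0,0,0],[0,0,-0.03],-0.2]]'

```text
time: 32.35
tool_pos: [648.1, 113.9, 116.2]
tool_rot: [-1.993, -0.764, -1.969]
wrist_force: [0.6, -1.1, -1.4]
opening: 63.9
grasp_force: 39.5
```

Emit:
send_rows --series '[[[0,0,0],[0,0,-0.03],-0.2],[[0,0,0],[0,0,-0.03],-0.2],[[0,0,0],[0,0,0],-0.2],[[0,0,0],[0,0,0],-0.2],[[0,0,0],[0,0,0],-0.2],[[0,0,0],[0,0,0],-0.2],[[0,0,0],[0,0,0],-0.2],[[0,0,0],[0,0,0],-0.2],[[0,0,0],[0,0,0],-0.2],[[0,0,0],[0,0,0],-0.2]]'

```text
time: 33.18
tool_pos: [648.1, 113.7, 117.5]
tool_rot: [-2.086, -0.926, -1.845]
wrist_force: [-0.4, -0.1, -1.6]
opening: 63.5
grasp_force: 39.5
```

```bash
python3 - <<'E'
from plan import *
import cv2
s,p,R=state();print(beaker(p,R),s['qpos'].round(2))
a=robot.camera('top')['frame'][90:220,190:390];b=robot.camera('side')['frame'][170:300,200:400]
f=lambda x:cv2.resize(x,None,fx=4,fy=4,interpolation=cv2.INTER_CUBIC)[:,:,::-1]
cv2.imwrite('pics/pour.png',cv2.resize(np.vstack([f(a),f(b)]),(462,600)))
E
```

```text
('foot', array([640.9,  85.4, 157.3]), 'rim', array([628.1, 158.9,  98.4]), 'tilt', 2.24, 'lowest rim', 71.8) [ 0.66  0.52 -0.8  -0.34 -1.21 -1.61]
```

View pics/pour.png

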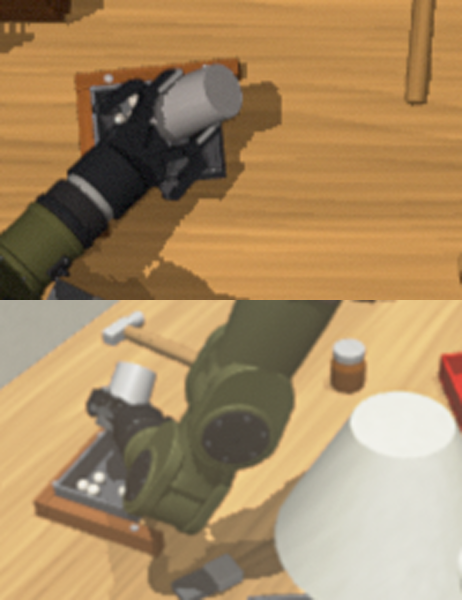

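Four balls show in the tub around (105,480). The load dropped by about 0.7 N, which matches all six balls having left. I'll tip a little more to be sure, then plan the placing from the right side, clear of the tub.

Emit:
send_rows --series '[[[0,0,0],[0,0,-0.03],-0.2],[[0,0,0],[0,0,-0.03],-0.2],[[0,0,0],[0,0,-0.03],-0.2],[[0,0,0],[0,0,0],-0.2],[[0,0,0],[0,0,0],-0.2],[[0,0,0],[0,0,0],-0.2],[[0,0,0],[0,0,0],-0.2],[[0,0,0],[0,0,0],-0.2],[[0,0,0],[0,0,0],-0.2],[[0,0,0],[0,0,0],-0.2]]'

```text
time: 34.12
tool_pos: [648.1, 113.7, 117.5]
tool_rot: [-2.386, -1.152, -1.5]
wrist_force: [-0.8, 0.4, -0.8]
opening: 63.6
grasp_force: 39.5
```

```bash
python3 - <<'E'
from plan import *
s,p,R=state();print(s['wrist_force'])
for psi in(.8,1.0,1.2):
    RP=Ro.from_euler('z',psi+1.3).as_matrix()@G0
    pl=np.array([638,15,3.])-RP@foot
    print(psi);plan([(p+[0,0,100],None),(None,Rw(-.7,.3)),((640,20,240),None),(None,Rw(-.5,.75)),(None,Rw(.05,.85)),(None,Rw(.6,.65)),(pl+[0,0,90],RP),(pl,RP),(pl-130*RP[:,2],RP)])
E
```

```text
[-0.83413893  0.44171419 -0.83123059]
0.8
now [648.1 113.7 117.5] [ 0.66  0.52 -0.8  -0.34 -1.21 -1.9 ] 63.64918941451928 [-0.8  0.4 -0.8]
shift [ 0.457 -0.139 -0.148] 3 ->/row [ 0.1523 -0.0465 -0.0493]  turn [0. 0. 0.] 0 ->/row [0. 0. 0.]  ik 0.0 [ 0.66  0.32 -0.75 -0.1  -1.21 -1.9 ]
shift [0. 0. 0.] 0 ->/row [0. 0. 0.]  turn [2.000e-04 3.000e-04 9.058e-01] 23 ->/row [0.     0.     0.0394]  ik 0.0 [ 0.66  0.32 -0.75 -0.09 -1.21  0.95]
shift [-0.188 -0.384  0.226] 3 ->/row [-0.0626 -0.1281  0.0752]  turn [0. 0. 0.] 0 ->/row [0. 0. 0.]  ik 0.0 [ 0.51  0.2  -0.94 -0.42 -1.11  0.67]
shift [0. 0. 0.] 0 ->/row [0. 0. 0.]  turn [-0.0556  0.1428 -0.0322] 4 ->/row [-0.0139  0.0357 -0.008 ]  ik 0.0 [ 0.31 -0.02 -0.74  0.22 -0.56  0.62]
shift [0. 0. 0.] 0 ->/row [0. 0. 0.]  turn [-0.122   0.031  -0.1256] 5 ->/row [-0.0244  0.0062 -0.0251]  ik 0.0 [ 0.02 -0.11 -0.78  0.18  0.02 -0.02]
shift [0. 0. 0.] 0 ->/row [0. 0. 0.]  turn [-0.1283 -0.062  -0.1195] 5 ->/row [-0.0257 -0.0124 -0.0239]  ik 0.0 [-0.3  -0.01 -0.81  0.09  0.67 -0.65]
shift [0.362 0.008 0.362] 3 ->/row [0.1205 0.0027 0.1207]  turn
[... 2602 characters left out ...]
031  -0.1256] 5 ->/row [-0.0244  0.0062 -0.0251]  ik 0.0 [ 0.02 -0.11 -0.78  0.18  0.02 -0.02]
shift [0. 0. 0.] 0 ->/row [0. 0. 0.]  turn [-0.1283 -0.062  -0.1195] 5 ->/row [-0.0257 -0.0124 -0.0239]  ik 0.0 [-0.3  -0.01 -0.81  0.09  0.67 -0.65]
shift [0.371 0.042 0.349] 3 ->/row [0.1238 0.014  0.1164]  turn [-0.1652 -0.0771 -0.0963] 6 ->/row [-0.0275 -0.0128 -0.016 ]  ik 0.0 [-0.44  0.6  -0.36  0.77  1.16 -1.74]
shift [0.414 0.001 0.176] 3 ->/row [0.1381 0.0002 0.0585]  turn [0. 0. 0.] 0 ->/row [0. 0. 0.]  ik 0.0 [-0.44  0.73 -0.39  0.61  1.16 -1.74]
shift [-0.    0.   -0.65] 4 ->/row [-0.      0.     -0.1625]  turn [0. 0. 0.] 0 ->/row [0. 0. 0.]  ik 0.0 [-0.64  0.77 -0.19  1.17  1.09 -2.18]
```

Emit:
send_rows --series '[[[0.152,-0.0465,-0.049],[0,0,0],-0.2],[[0.152,-0.0465,-0.049],[0,0,0],-0.2],[[0.152,-0.0465,-0.049],[0,0,0],-0.2],[[0,0,0],[0,0,0.0394],-0.2],[[0,0,0],[0,0,0.0394],-0.2],[[0,0,0],[0,0,0.0394],-0.2],[[0,0,0],[0,0,0.0394],-0.2],[[0,0,0],[0,0,0.0394],-0.2],[[0,0,0],[0,0,0.0394],-0.2],[[0,0,0],[0,0,0.0394],-0.2]]'

```text
time: 34.95
tool_pos: [648.1, 113.6, 217.2]
tool_rot: [-1.895, -0.383, -2.145]
wrist_force: [0.2, 0.2, -2.1]
opening: 63.5
grasp_force: 39.5
```

Emit:
send_rows --series '[[[0,0,0],[0,0,0.0394],-0.2],[[0,0,0],[0,0,0.0394],-0.2],[[0,0,0],[0,0,0.0394],-0.2],[[0,0,0],[0,0,0.0394],-0.2],[[0,0,0],[0,0,0.0394],-0.2],[[0,0,0],[0,0,0.0394],-0.2],[[0,0,0],[0,0,0.0394],-0.2],[[0,0,0],[0,0,0.0394],-0.2],[[0,0,0],[0,0,0.0394],-0.2],[[0,0,0],[0,0,0.0394],-0.2]]'

```text
time: 35.78
tool_pos: [648.1, 113.6, 217.2]
tool_rot: [-2.003, 0.787, -2.586]
wrist_force: [-0.6, -0.3, -1.5]
opening: 63.7
grasp_force: 39.5
```

Emit:
send_rows --series '[[[0,0,0],[0,0,0.0394],-0.2],[[0,0,0],[0,0,0.0394],-0.2],[[0,0,0],[0,0,0.0394],-0.2],[[0,0,0],[0,0,0.0394],-0.2],[[0,0,0],[0,0,0.0394],-0.2],[[0,0,0],[0,0,0.0394],-0.2],[[-0.047,-0.096,0.0565],[0,0,0],-0.2],[[-0.047,-0.096,0.0565],[0,0,0],-0.2],[[-0.047,-0.096,0.0565],[0,0,0],-0.2],[[-0.047,-0.096,0.0565],[0,0,0],-0.2]]'

```text
time: 36.62
tool_pos: [639.9, 19.0, 239.9]
tool_rot: [3.138, 1.271, 2.439]
wrist_force: [0.1, 0.1, -2.5]
opening: 63.6
grasp_force: 39.6
```

```bash
cat > place.py <<'E'
from plan import *
RP=Ro.from_euler('z',1.0+1.3).as_matrix()@G0
pl=np.array([638,15,3.])-RP@foot
E
python3 - <<'E'
from place import *
s,p,R=state();print(beaker(p,R))
plan([(None,Rw(-.5,.75)),(None,Rw(.05,.85)),(None,Rw(.6,.65)),(pl+[0,0,90],RP),(pl,RP)])
E
```

```text
('foot', array([628.5,  27.6, 192.7]), 'rim', array([621. ,  33.6, 287.2]), 'tilt', 0.101, 'lowest rim', 283.8)
now [639.9  19.  239.9] [ 0.51  0.2  -0.94 -0.42 -1.1   0.66] 63.57136276290805 [ 0.1  0.1 -2.5]
shift [0. 0. 0.] 0 ->/row [0. 0. 0.]  turn [-0.0552  0.1428 -0.0323] 4 ->/row [-0.0138  0.0357 -0.0081]  ik 0.0 [ 0.31 -0.02 -0.74  0.21 -0.56  0.62]
shift [0. 0. 0.] 0 ->/row [0. 0. 0.]  turn [-0.122   0.031  -0.1256] 5 ->/row [-0.0244  0.0062 -0.0251]  ik 0.0 [ 0.02 -0.11 -0.78  0.18  0.02 -0.02]
shift [0. 0. 0.] 0 ->/row [0. 0. 0.]  turn [-0.1283 -0.062  -0.1195] 5 ->/row [-0.0257 -0.0124 -0.0239]  ik 0.0 [-0.3  -0.01 -0.81  0.09  0.67 -0.65]
shift [0.363 0.03  0.359] 3 ->/row [0.1211 0.0098 0.1198]  turn [-0.11   -0.0784 -0.0643] 4 ->/row [-0.0275 -0.0196 -0.0161]  ik 0.0 [-0.44  0.45 -0.66  0.16  1.15 -1.23]
shift [0.414 0.001 0.176] 3 ->/row [0.1381 0.0002 0.0585]  turn [0. 0. 0.] 0 ->/row [0. 0. 0.]  ik 0.0 [-0.44  0.62 -0.69 -0.04  1.15 -1.23]
```

Emit:
send_rows --series '[[[0,0,0],[-0.0092,0.0238,-0.0054],-0.2],[[0,0,0],[-0.0092,0.0238,-0.0054],-0.2],[[0,0,0],[-0.0092,0.0238,-0.0054],-0.2],[[0,0,0],[-0.0092,0.0238,-0.0054],-0.2],[[0,0,0],[-0.0092,0.0238,-0.0054],-0.2],[[0,0,0],[-0.0092,0.0238,-0.0054],-0.2],[[0,0,0],[-0.0174,0.0044,-0.0179],-0.2],[[0,0,0],[-0.0174,0.0044,-0.0179],-0.2],[[0,0,0],[-0.0174,0.0044,-0.0179],-0.2],[[0,0,0],[-0.0174,0.0044,-0.0179],-0.2]]'

```text
time: 37.45
tool_pos: [639.5, 19.7, 239.5]
tool_rot: [-3.132, 0.763, 2.965]
wrist_force: [0.1, -0.6, -1.6]
opening: 63.3
grasp_force: 39.6
```

Emit:
send_rows --series '[[[0,0,0],[-0.0174,0.0044,-0.0179],-0.2],[[0,0,0],[-0.0174,0.0044,-0.0179],-0.2],[[0,0,0],[-0.0174,0.0044,-0.0179],-0.2],[[0,0,0],[-0.0183,-0.0089,-0.0171],-0.2],[[0,0,0],[-0.0183,-0.0089,-0.0171],-0.2],[[0,0,0],[-0.0183,-0.0089,-0.0171],-0.2],[[0,0,0],[-0.0183,-0.0089,-0.0171],-0.2],[[0,0,0],[-0.0183,-0.0089,-0.0171],-0.2],[[0,0,0],[-0.0183,-0.0089,-0.0171],-0.2],[[0,0,0],[-0.0183,-0.0089,-0.0171],-0.2]]'

```text
time: 38.28
tool_pos: [639.5, 19.4, 239.2]
tool_rot: [-3.138, 0.922, -2.539]
wrist_force: [-0.0, 0.2, -2.4]
opening: 63.6
grasp_force: 39.6
```

```bash
python3 - <<'E'
from place import *
s,p,R=state();print(beaker(p,R))
plan([(None,RP),(pl+[0,0,60],RP),(pl,RP)])
E
```

```text
('foot', array([615.7,   2. , 199.7]), 'rim', array([634.8,  15.2, 291.8]), 'tilt', 0.248, 'lowest rim', 283.4)
now [639.5  19.4 239.2] [-0.3  -0.01 -0.81  0.08  0.67 -0.65] 63.633261613591024 [-0.   0.2 -2.4]
shift [0. 0. 0.] 0 ->/row [0. 0. 0.]  turn [-0.1102 -0.078  -0.0636] 4 ->/row [-0.0276 -0.0195 -0.0159]  ik 0.0 [-0.46  0.3  -0.57  0.46  1.16 -1.3 ]
shift [ 0.573 -0.     0.321] 4 ->/row [ 0.1433 -0.      0.0803]  turn [0. 0. 0.] 0 ->/row [0. 0. 0.]  ik 0.0 [-0.44  0.5  -0.67  0.09  1.15 -1.23]
shift [0.276 0.    0.117] 2 ->/row [0.1381 0.0002 0.0585]  turn [0. 0. 0.] 0 ->/row [0. 0. 0.]  ik 0.0 [-0.44  0.62 -0.69 -0.04  1.15 -1.23]
```

Emit:
send_rows --series '[[[0,0,0],[-0.0184,-0.013,-0.0106],-0.2],[[0,0,0],[-0.0184,-0.013,-0.0106],-0.2],[[0,0,0],[-0.0184,-0.013,-0.0106],-0.2],[[0,0,0],[-0.0184,-0.013,-0.0106],-0.2],[[0,0,0],[-0.0184,-0.013,-0.0106],-0.2],[[0,0,0],[-0.0182,-0.013,-0.0106],-0.2],[[0.143,0,0.08],[0,0,0],-0.2],[[0.143,0,0.08],[0,0,0],-0.2],[[0.143,0,0.08],[0,0,0],-0.2],[[0.143,0,0.08],[0,0,0],-0.2]]'

```text
time: 39.12
tool_pos: [648.4, 31.3, 107.4]
tool_rot: [-3.138, 1.168, -2.143]
wrist_force: [0.4, -0.6, -2.5]
opening: 63.8
grasp_force: 39.7
```

Emit:
send_rows --series '[[[0.069,0,0.029],[0,0,0],-0.2],[[0.069,0,0.029],[0,0,0],-0.2],[[0.069,0,0.029],[0,0,0],-0.2],[[0,0,0],[0,0,0],-0.2],[[0,0,0],[0,0,0],-0.2],[[0,0,0],[0,0,0],-0.2],[[0,0,0],[0,0,0],-0.2],[[0,0,0],[0,0,0],-0.2],[[0,0,0],[0,0,0],-0.2],[[0,0,0],[0,0,0],-0.2]]'

```text
time: 39.95
tool_pos: [648.4, 31.6, 65.2]
tool_rot: [-3.137, 1.17, -2.141]
wrist_force: [-0.7, -0.5, -1.6]
opening: 63.5
grasp_force: 39.7
```

```bash
python3 - <<'E'
from place import *
import cv2
s,p,R=state();print(beaker(p,R))
plan([(pl,RP)])
a=robot.camera('top')['frame'][90:220,190:390];b=robot.camera('side')['frame'][160:290,200:400]
f=lambda x:cv2.resize(x,None,fx=4,fy=4,interpolation=cv2.INTER_CUBIC)[:,:,::-1]
cv2.imwrite('pics/pl.png',cv2.resize(np.vstack([f(a),f(b)]),(462,600)))
E
```

```text
('foot', array([638.9,  15.3,  19.6]), 'rim', array([638.8,  15.3, 114.6]), 'tilt', 0.0, 'lowest rim', 114.6)
now [648.4  31.6  65.2] [-0.43  0.58 -0.69 -0.02  1.15 -1.23] 63.530259596255426 [-0.7 -0.5 -1.6]
shift [0.078 0.003 0.029] 1 ->/row [0.0779 0.0032 0.0293]  turn [-0.0006  0.     -0.0002] 1 ->/row [-0.0006  0.     -0.0002]  ik 0.0 [-0.44  0.62 -0.69 -0.04  1.15 -1.23]
```

View pics/pl.png

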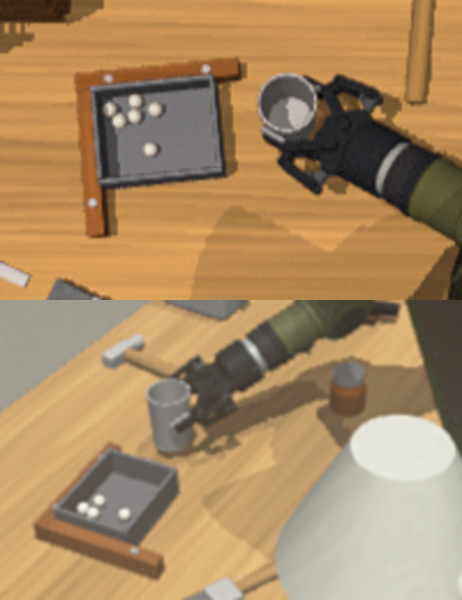

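All six balls lie in the tub: (110,108), (134,102), (118,120), (134,116), (155,109) and (151,149). The beaker is empty and upright, and the tub is still home. Lower and release.

Emit:
send_rows --series '[[[0.039,0.002,0.015],[0,0,0],-0.2],[[0.03,0.001,0.012],[0,0,0],-0.2],[[0.009,0,0.003],[0,0,0],-0.2],[[0.005,0,0.002],[0,0,0],-0.2],[[0.003,0,0.001],[0,0,0],-0.2],[[0,0,0],[0,0,0],-0.2],[[0,0,0],[0,0,0],-0.2],[[0,0,0],[0,0,0],-0.2],[[0,0,0],[0,0,0],-0.2],[[0,0,0],[0,0,0],-0.2]]'

```text
time: 40.88
tool_pos: [647.3, 31.6, 46.2]
tool_rot: [-3.14, 1.17, -2.143]
wrist_force: [-0.5, 0.9, -0.9]
opening: 63.4
grasp_force: 39.6
```

Emit:
send_rows --series '[[[0.004,0,0.0016],[0,0,0],-0.2],[[0,0,0],[0,0,0],-0.2],[[0,0,0],[0,0,0],-0.2],[[0,0,0],[0,0,0],-0.2],[[0,0,0],[0,0,0],-0.2],[[0,0,0],[0,0,0],-0.2],[[0,0,0],[0,0,0],-0.2],[[0,0,0],[0,0,0],-0.2],[[0,0,0],[0,0,0],-0.2],[[0,0,0],[0,0,0],-0.2]]'

```text
time: 41.72
tool_pos: [647.4, 31.6, 45.7]
tool_rot: [-3.139, 1.171, -2.142]
wrist_force: [-1.4, -2.4, 5.4]
opening: 63.4
grasp_force: 39.9
```

Contact with the bench. Release gently, back out along the tool and rise.

Emit:
send_rows --series '[[[0,0,0],[0,0,0],0.6],[[0,0,0],[0,0,0],0.7],[[0,0,0],[0,0,0],0.8],[[0,0,0],[0,0,0],0.9],[[0,0,0],[0,0,0],0.95],[[0,0,0],[0,0,0],1],[[0,0,0],[0,0,0],1],[[0,0,0],[0,0,0],1],[[0,0,-0.03],[0,0,0],1],[[0,0,-0.05],[0,0,0],1]]'

```text
time: 42.55
tool_pos: [638.8, 19.9, 51.2]
tool_rot: [-3.141, 1.17, -2.143]
wrist_force: [-0.2, 0.6, -0.6]
opening: 85.2
grasp_force: 0.0
```

Emit:
send_rows --series '[[[0,0,-0.1],[0,0,0],1],[[0,0,-0.1],[0,0,0],1],[[0,0,-0.1],[0,0,0],1],[[0,0,-0.1],[0,0,0],1],[[0,0,-0.1],[0,0,0],1],[[-0.14,0,-0.06],[0,0,0],1],[[-0.14,0,-0.06],[0,0,0],1],[[-0.1,0,-0.04],[0,0,0],1],[[0,0,0],[0,0,0],1],[[0,0,0],[0,0,0],1]]'

```text
time: 43.38
tool_pos: [589.9, -58.5, 174.0]
tool_rot: [-3.132, 1.169, -2.136]
wrist_force: [0.6, -0.6, -0.9]
opening: 85.2
grasp_force: 0.0
```

```bash
python3 - <<'E'
from meas import *
c=robot.camera('top');P=cloud(c);save(c,'end.png',(150,60,550,320),2)
b=rect(P,85,103,(560,720,-60,80));print("rim",(b.min(0)+b.max(0))/2,b.min(0).round(),b.max(0).round())
for v in('top','side'):tubpose(v)
print(robot.read_state()['time'])
E
```

```text
rim [635.83109129  16.39574264  91.94525891] [603. -17.  85.] [668.  50.  99.]
top tub stop-frame [-60.9 -75.5] [121.  150.2] 0.16
side tub stop-frame [-60.1 -75. ] [123.7 155.3] 0.48
43.6333
```

View pics/end.png

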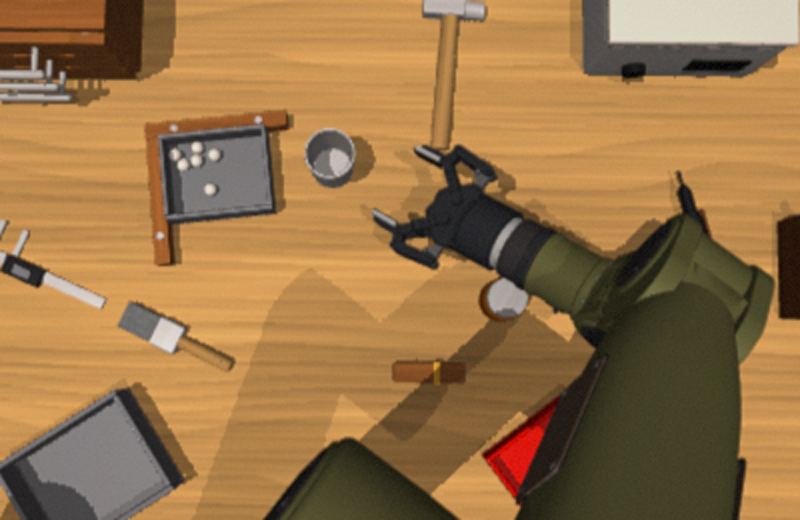

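The picture shows the tub home at (217,172) with six balls in it, the empty beaker upright at (330,157), the bystanders in view undisturbed, and the arm clear.

```bash
python3 -c "
from plant import robot
print(robot.sign_off())"
```

```text
the job is handed in; nothing more can be done
None
```

The job is handed in: the tub is flush and square in its corner, all six balls are in it, and the empty beaker stands upright beside it, with the arm clear at 43.6 s.

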